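# Line the tipping tray and grade the new potatoes by size

## Robot

A 6-joint arm with a two-finger parallel gripper is mounted at the origin on the work surface. World frame = base frame: x ahead of the robot, y to its left, z up, the work surface at z = 0. Lengths are in m, angles in degrees, forces in N, time in s.
With the tool pointing down it reaches from about 0.3 to 0.75 m from the base axis. Payload 8.5 kg.
Tool frame: the origin (TCP) lies at the very end of the fingers, on their centre line; the grasp point (between the pads) lies 19 mm behind it (env.pinch_z is the distance from the TCP to the grasp point, in m); z points along the fingers, y is the line along which they close (so a half turn about z gives the same grasp; the last joint's range is limited). The gripper opens to 85 mm and grips with 20 to 120 N. Pads are 22 mm wide; open, the fingers measure 114 mm over their backs; the gripper's body (76 mm by 85 mm) begins 54 mm behind the grasp point. The pads swing forward as they close: fully open they stand 13 mm farther back than shut.
Start: joints at [57.508, 21.807, 74.336, -0, 83.858, -12.336], TCP at [0.19, 0.516, 0.231] pointing down, gripper open.
Joint ranges: [-178.18, 178.18], [-50.72, 133.34], [12.68, 142.11], [-81.47, 261.47], [9.98, 163.14], [-165.26, 165.26]. Speed limits (degrees/s): [136.94, 136.94, 180, 180, 180, 180].

## Interface

Orientations are given as a 3x3 rotation matrix whose columns are the frame's x, y, z axes.
In Python, from rig import env, viewer gives the robot as it stands.
- The arm moves only by the tool drive_tool, never from a script. Its argument "series" is a list of rows, each a list of 3 entries, a list of its own where there are three numbers: the shift along the tool's x, y, z in m, then the turn about the tool's z in degrees, then the finger opening in m, from 0 to 0.0854. A call has 1 to 20 rows; each row is the pose to reach, as a shift and turn from the pose commanded when the call began, along the tool's axes at that moment; what a row does not reach only later rows make up. A row lasts 1/10 s, in which the tool goes at most 50 mm and 8.59 degrees, less where a joint would pass 70% of its speed; a pose out of reach is approached as far as the arm can. A call with a gripper value outside its range is refused whole. The fingers move at their own pace and stop on an object; "newtons" is the grip in N (left out, the last holds). Time passes only in rows, so rows that repeat a pose let the fingers close. It gives the time, the measured TCP pose, the force, the opening and the grip force at its end, in the units of the state.
- env.observe(): the state, without advancing time (a new reading comes with each control period).
- viewer.get_image(name): name is "side" or "top"; returns a dict with "img" (400x640x3 uint8, red, green, blue), "depth" (400x640 float32, m along the optical axis (not along the pixel's ray), 0 where there is no reading), "camera_matrix" (3x3 intrinsics, pixels), "distortion" ([k1, k2, p1, p2, k3] as OpenCV has them; the pictures are not rectified), "rvec" (rotation vector, rad) and "tvec" (3), from world to camera coordinates, as OpenCV has them. Camera axes: x right, y down, z forward; pixel columns grow to the right and rows downward; lengths in m; the calibration is good to about 2 mm. A picture is of the moment at which its call begins.
- env.close_job(): hands the job in; it is judged then, once.
The state is a dict: "time_s": time; "q": joint angles; "qvel": joint speeds; "joint_efforts": joint torques, N m; "position": TCP position; "tool_rot": TCP orientation; "ft_force": force on the tool from outside, world axes, zero at the start; "wrist_torque": the same for the moment, N m; "grip_width": finger opening in m; "gripper_force": force on a finger pad.
Only numpy, scipy, OpenCV 4.12 (cv2) and the standard library are available. Lean on these libraries where they do the work, as an engineer would, in place of code of your own. Each camera call takes 0.05 s, during which the arm holds its last target. There are 200 camera calls.

## Task

Line the grader's tipping tray with the two interlocking cork pads, each turned so that it drops flat on the tray floor, then gently load every potato lying on the counter into the tray. With all of them in, slowly lift the tray by its handle bar until they have all rolled out and each has dropped through the rod ramp into the pocket for its size, then lower the tray back to level. Leave the pads in the tray, and the salt jar, bowl and jar lid where they are.

Things in the scene. Friction and masses are not known exactly. Their poses are not given: they have to be found in the camera images.
- tray (a joint): tilt of the grader's grey tipping tray, rad: 0 = level, resting on its supports; grows as the handle bar end is lifted; stop at 0.95. About 0.35 kg; the hinge is damped and the tray sinks back to level when let go. Potatoes run out over the exit lip from about 0.2 rad on, one lying at the lip only by about 0.8; tipped fast, they may overshoot their pocket
- tray_floor (a point): centre of the tipping tray's bare floor (upper face, 94 mm up when level). y points from the exit lip to the handle bar, z up. Inside 124 (x) by 122 mm (y); side and back walls 18 mm over the floor, flared out 10 deg; exit lip at -y, 10.5 mm over the floor; a 19 mm square, 8 mm high key block fills the corner at -x, +y. Fitted, the pads' axes are parallel to these, with about 2 mm of play
- tray_bar (a point): middle of the tray's handle: a round steel bar 12 mm thick, 80 mm free length along the tray's x, 45 mm beyond the tray's back wall, free above, below and beside. It can be pinched from above and swung about the hinge; it turns freely between the fingers
- tray_hinge (a point): point on the tray's hinge line, below the exit lip, at tray x = 0; the hinge runs along the tray's x. The bar is 178 mm along y and 12 mm along z from here in the tray's axes
- pad_tab_mid (a point): loose cork pad 121 (x) x 58 (y) x 8 mm with a tab 30 mm wide, 14 mm long on its +y edge, centred at x = +28 mm; on top a wooden grip rib 10 (x) x 44 (y) x 16 mm high, in the middle. The point is over the middle of the 121 x 58 rectangle, 12 mm above the underside (half-way up pad plus rib); z up. It belongs at x = 0, y = -30 mm from tray_floor
- pad_notch_mid (a point): loose cork pad 121 (x) x 58 (y) x 8 mm with a notch 34 mm wide, 14 mm deep in its -y edge, centred at x = +28 mm, and a 20 mm square cut from its corner at -x, +y; grip rib as on pad_tab (10 x 44 x 16 mm, along y, in the middle). The point is over the middle of the 121 x 58 rectangle, 12 mm above the underside; z up. It belongs at x = 0, y = +30 mm from tray_floor
- pocket_small (a point): centre of the floor of the first pocket, 8 mm above the counter, under the part of the steel rod ramp with gaps of 34 mm; 124 mm (x) by 64 mm (y, uphill towards the tray). The white grader around it is 164 mm wide (x); its side walls rise with the ramp from 85 mm at the low end to 126 mm by the tray. Potatoes roll on rods easily, on counter and cork they soon stop
- pocket_medium (a point): same for the second pocket, under the part with gaps of 42 mm; 124 x 74 mm
- pocket_large (a point): same for the last pocket at the low end, open above; 124 x 70 mm. The ramp falls 10 deg from the tray to here, in two side-by-side lanes between stepped steel rods (lane centres at tray x = -31 and +31 mm)
- potato_a_mid (a point): a new potato, practically a ball 30 mm across (small size), plain tan skin; the point is its centre. May be absent
- potato_b_mid (a point): a new potato, practically a ball 30 mm across (small size), plain tan skin; the point is its centre. May be absent
- potato_c_mid (a point): a new potato, practically a ball 38 mm across (medium size), plain tan skin; the point is its centre. May be absent
- potato_d_mid (a point): a new potato, practically a ball 38 mm across (medium size), plain tan skin; the point is its centre. May be absent
- potato_e_mid (a point): a new potato, practically a ball 46 mm across (large size), plain tan skin; the point is its centre. May be absent
- salt: bystander: white salt jar 40 mm wide, 75 mm high; origin under its centre
- bowl: bystander: white bowl 124 mm wide, 55 mm high; origin under its centre
- jar_lid: bystander: steel jar lid 68 mm wide, 12 mm high, lying flat; origin under its centre
Things that resemble listed ones, but are neither listed nor needed, are in the scene too. Leave any blue, pink or red look-alike of the part that bears potato_d_mid alone.

How it is judged:
By the outcome, as a careful person would: the job done as asked, in the order asked, and still so for the second after the job is handed in, with the robot touching nothing.
Of potato_a, potato_b, potato_c, potato_d, potato_e only 2 to 4 are there at a start; the rules pass over those that are not, and their reading is None.
At some moment in a run one of pad_tab, pad_notch may be knocked a few centimetres aside while the robot is not near it.
Once in a run the grip may slacken for a moment while it holds something.
It also fails if it takes over 210 s, if anything falls off the work surface, if the arm or the gripper's body presses on something with over 40 N, if the wrist force passes 120 N, or if a joint passes its speed limit or range.

## Working session

There is one attempt and no reset: what is moved stays moved. The work goes in short steps, Python scripts to look and compute and a tool call to move; the robot and the scene stay as the last step left them, time stands still between calls to the robot, and variables do not carry over. Pictures are saved under pics/ and viewed, at most 15 in all, crops included, and the job is handed in when it is done.

Besides the shell and the picture viewer there is one more tool, called after ">>>" as name(argument=value, ...), one argument or row to a line, values as JSON. drive_tool: Moves the arm, as the interface text tells. Its arguments: {"type":"object","properties":{"series":{"type":"array"},"newtons":{"type":"number"}},"required":["series"]}

```bash
ls; mkdir -p pics
python3 - <<'E'
from rig import env, viewer
import cv2,numpy as np
o=env.observe(); print(o['time_s'],o['position'],o['tool_rot'],o['grip_width'],env.pinch_z)
for n in('top','side'):
    d=viewer.get_image(n); cv2.imwrite(f'pics/{n}0.png',d['img'][:,:,::-1]); np.savez(f'{n}0.npz',**d)
    R=cv2.Rodrigues(d['rvec'])[0]; print(n,-R.T@d['tvec'].ravel(),R[2],d['camera_matrix'],d['distortion'])
E
```

```text
pics
0.0 [0.18937982 0.51605614 0.2307162 ] [[-9.38751511e-01  3.44593972e-01 -7.71521154e-04]
 [ 3.44594709e-01  9.38750734e-01 -1.24371143e-03]
 [ 2.95690589e-04 -1.43339809e-03 -9.99998929e-01]] 0.08518280208249977 0.0187
top [0.33916602 0.0505376  1.54144762] [ 0.10512782 -0.00916377 -0.9944165 ] [[505.38937132   0.         315.14000813]
 [  0.         505.38937132 198.40129638]
 [  0.           0.           1.        ]] [-0.11923278  0.          0.          0.          0.        ]
side [-0.1815459  -0.91609127  1.0802965 ] [ 0.44670716  0.61156537 -0.65302413] [[502.13334521   0.         324.30766151]
 [  0.         502.13334521 200.79648316]
 [  0.           0.           1.        ]] [-0.08275034  0.          0.          0.          0.        ]
```

View pics/top0.png

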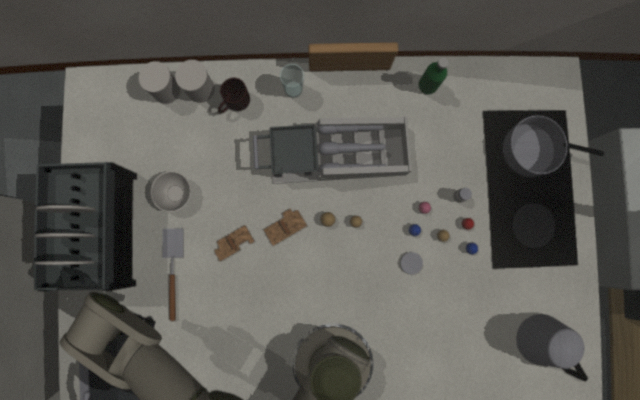

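View pics/side0.png

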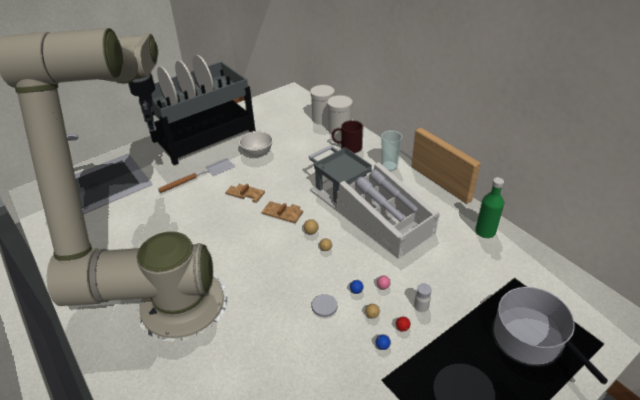

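The top view shows the tray at (292,150) with its bar at (243,153), and the pads at (234,243) and (286,227). There are three tan potatoes at (328,219), (356,221) and (443,236). The side view agrees. Next I'll zoom in on both views.

```bash
cat > h.py <<'E'
import numpy as np,cv2
def load(n): return dict(np.load(n+'.npz'))
def cam(d):
    R=cv2.Rodrigues(d['rvec'])[0]; return R,-R.T@d['tvec'].ravel()
def rays(d,px):
    R,c=cam(d); p=cv2.undistortPoints(np.float64(px).reshape(-1,1,2),d['camera_matrix'],d['distortion'])[:,0]
    return c,np.c_[p,np.ones(len(p))]@R
def plane(d,px,z):
    c,r=rays(d,px); return c+r*((z-c[2])/r[:,2])[:,None]
def deproj(d,px):
    px=np.atleast_2d(px); c,r=rays(d,px); i=np.round(px).astype(int); return c+r*d['depth'][i[:,1],i[:,0]][:,None]
def cloud(d):
    v,u=np.mgrid[0:400,0:640]; return deproj(d,np.c_[u.ravel(),v.ravel()]).reshape(400,640,3)
def tri(d1,p1,d2,p2):
    c1,r1=rays(d1,p1);c2,r2=rays(d2,p2);out=[]
    for a,b in zip(r1,r2):
        s=np.linalg.lstsq(np.c_[a,-b],c2-c1,rcond=None)[0]; x,y=c1+a*s[0],c2+b*s[1]
        out.append(np.r_[(x+y)/2,np.linalg.norm(x-y)])
    return np.array(out)
def snap(n):
    from rig import viewer
    out=[]
    for c in('top','side'):
        d=viewer.get_image(c); np.savez(f'{c}{n}.npz',**d); out.append(d)
    return out
def crop(d,x0,y0,x1,y1,f,name,gain=1.6):
    im=cv2.resize(d['img'][y0:y1,x0:x1,::-1],None,fx=f,fy=f,interpolation=cv2.INTER_CUBIC)
    cv2.imwrite('pics/'+name,np.clip(im*gain,0,255).astype('uint8'))
E
python3 - <<'E'
from h import *
t,s=load('top0'),load('side0')
crop(t,210,110,410,260,4,'c1.png'); crop(s,215,140,415,260,4,'c2.png')
np.set_printoptions(precision=4,suppress=True)
for d,nm in((t,'top'),(s,'side')):
    P=cloud(d); hsv=cv2.cvtColor(d['img'],cv2.COLOR_RGB2HSV)
    m=((hsv[...,0]>5)&(hsv[...,0]<28)&(hsv[...,1]>85)&(hsv[...,2]>60)).astype('uint8')
    n,l,st,ce=cv2.connectedComponentsWithStats(m)
    for i in range(1,n):
        if st[i,4]>25:
            p=P[l==i]; p=p[np.isfinite(p).all(1)]
            print(nm,st[i],ce[i],'med',np.median(p,0),'zmax',np.percentile(p[:,2],95))
E
```

```text
top [309  42  89  13 896] [352.8025  47.8281] med [ 0.9182 -0.0821  0.1591] zmax 0.16426829821286387
top [265 210  40  35 714] [284.7871 226.4888] med [0.4169 0.1293 0.0076] zmax 0.022739843414961058
top [322 213  13  13 118] [327.7458 218.8644] med [0.435  0.0004 0.0414] zmax 0.047636172163788904
top [351 217  10   9  73] [355.7945 220.9452] med [ 0.4275 -0.0833  0.0342] zmax 0.039964078713954666
top [216 226  37  34 572] [232.3479 242.4021] med [0.3754 0.2913 0.0075] zmax 0.02332011330811424
top [438 231  11  10  68] [443.3971 235.2647] med [ 0.378  -0.3457  0.0344] zmax 0.04027961213771173
top [170 275   5  46 218] [171.9266 297.7431] med [0.21   0.4749 0.0171] zmax 0.023388958069458395
top [ 613  319   27   81 1315] [627.4966 364.5072] med [-0.21   -1.3263 -0.587 ] zmax -0.577031172062772
side [234  97  10   6  33] [238.5455  99.0909] med [ 1.23    2.0274 -0.6946] zmax -0.6588573151441524
side [ 412  128   68   75 2870] [444.9606 164.5617] med [ 0.9058 -0.0998  0.0996] zmax 0.16148981740966104
side [159 174  37  18 184] [176.7609 182.5543] med [0.2052 0.4725 0.018 ] zmax 0.0251137475769344
side [226 184  38  18 362] [245.0608 191.8564] med [0.3717 0.2869 0.011 ] zmax 0.024555792968866327
side [262 202  40  21 499] [282.5371 211.3747] med [0.413  0.1239 0.011 ] zmax 0.02427966779716754
side [304 220  14  14 152] [310.4408 226.4408] med [ 0.4279 -0.0081  0.0379] zmax 0.04735804540434773
side [320 239  11  12 106] [325.1415 244.2453] med [ 0.4199 -0.0895  0.0317] zmax 0.04063578489838565
side [366 304  13  14 147] [371.8571 310.4626] med [ 0.3705 -0.3523  0.0329] zmax 0.03925816476235004
```

View pics/c1.png

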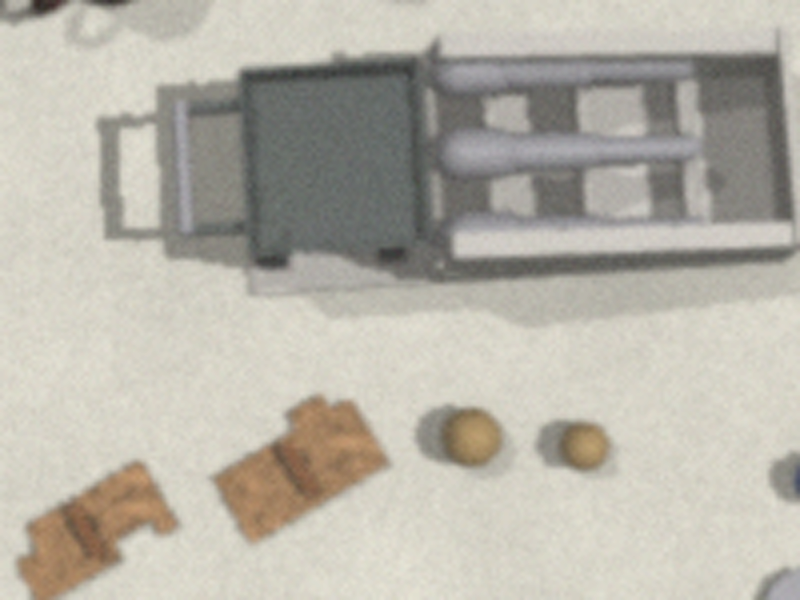

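View pics/c2.png

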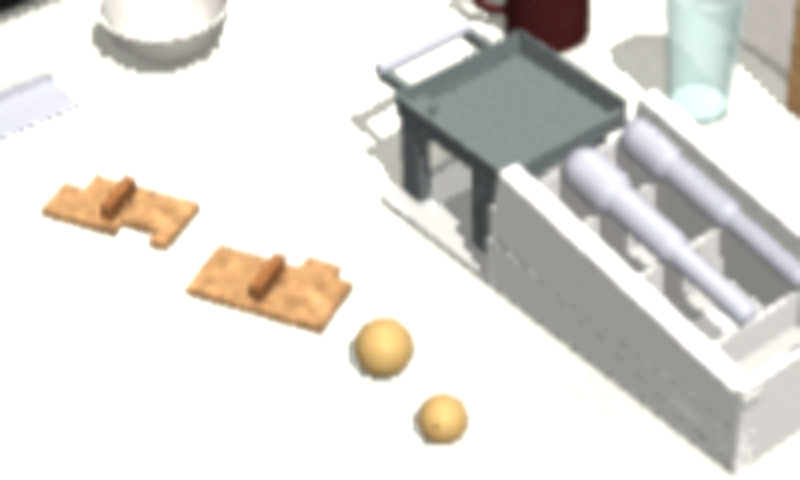

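The tray's +x points up in the picture and its +y points left, with the key block at the lower left. Both pads lie right side up, turned by about -60 deg. By height, the potatoes are one large and two medium. Next I'll measure the poses.

```bash
cat > m.py <<'E'
from h import *
np.set_printoptions(precision=4,suppress=True)
def blobs(d,amin=50,h=(5,28),box=(0.25,0.75,-0.5,0.45)):
    hsv=cv2.cvtColor(d['img'],cv2.COLOR_RGB2HSV)
    m=((hsv[...,0]>h[0])&(hsv[...,0]<h[1])&(hsv[...,1]>75)&(hsv[...,2]>45)).astype('uint8')
    n,l,st,ce=cv2.connectedComponentsWithStats(m); P=cloud(d); out=[]
    for i in range(1,n):
        if st[i,4]<amin: continue
        q=np.median(P[l==i],0)
        if box[0]<q[0]<box[1] and box[2]<q[1]<box[3]: out.append(((l==i).astype('uint8'),ce[i],q,st[i]))
    return out
def pad(d,mask,z=0.008,up=None):
    """pose of pad: rectangle frame from the straight -y edge"""
    c=max(cv2.findContours(mask,0,cv2.CHAIN_APPROX_NONE)[0],key=len)[:,0]
    p=plane(d,c,z)[:,:2]
    # upscale-insensitive: rectangle of hull
    (cx,cy),(w,h),a=cv2.minAreaRect(p.astype('float32')*1000)
    B=[np.array([np.cos(np.radians(a+k)),np.sin(np.radians(a+k))]) for k in(0,90,180,270)]
    up=np.array([.87,.5]) if up is None else up
    y=max(B,key=lambda v:v@up); x=np.array([y[1],-y[0]])
    px,py=p@x,p@y
    mid=x*(px.max()+px.min())/2+y*(py.min()-0.0015+0.029)
    return mid,np.degrees(np.arctan2(x[1],x[0])),np.ptp(px),np.ptp(py)
E
python3 - <<'E'
from m import *
t,s=load('top0'),load('side0')
for nm,d in(('top',t),('side',s)):
    P=cloud(d)
    for m,c,q,st in blobs(d):
        z=P[m>0][:,2]
        if q[2]<0.02:
            rib=P[(m>0)&(P[...,2]>0.017)][:,:2]
            e=np.linalg.svd(rib-rib.mean(0))[2][0]
            print(nm,'pad',pad(d,m),'rib',rib.mean(0),len(rib),np.degrees(np.arctan2(*e[::-1])))
    # tray
    R=(P[...,0]>.52)&(P[...,0]<.75)&(P[...,1]>0.0)&(P[...,1]<.34)
    f=R&(abs(P[...,2]-.094)<.006)&(P[...,1]<.22)
    f=cv2.morphologyEx(f.astype('uint8'),cv2.MORPH_OPEN,np.ones((5,5)))
    p=P[f>0]; print(nm,'floor',np.median(p,0),cv2.minAreaRect((p[:,:2]*1000).astype('float32')))
    b=R&(P[...,2]>.08)&(P[...,1]>.255); p=P[b]; print('bar',len(p),p.min(0),p.max(0),np.median(p,0))
# triangulate potatoes
tp=[b for b in blobs(t) if b[2][2]>.025]; sp=[b for b in blobs(s) if b[2][2]>.025]
tp.sort(key=lambda b:-b[2][1]); sp.sort(key=lambda b:-b[2][1])
def circ(b): c=cv2.findContours(b[0],0,1)[0][0]; return cv2.minEnclosingCircle(c)
print(tri(t,[circ(b)[0] for b in tp],s,[circ(b)[0] for b in sp]))
# rim corners of the tray
T=np.array([[243,72],[418,62],[422,240],[248,262]])/4+[210,110]; print(deproj(t,T))
E
```

```text
top pad (array([0.4156, 0.1307]), np.float64(-61.11287498474121), np.float64(0.11756782763135962), np.float64(0.0688311455099897)) rib [0.4095 0.1226] 56 43.0956680146971
top pad (array([0.3724, 0.2919]), np.float64(-60.71846771240235), np.float64(0.1182393721220532), np.float64(0.05482590821326211)) rib [0.3702 0.2744] 56 81.19299811736163
top floor [0.6405 0.0933 0.0936] ((637.763671875, 94.43029022216797), (126.48670959472656, 121.07334899902344), 2.3272597789764404)Traceback (most recent call last):
  File "<stdin>", line 16, in <module>
    return umr_minimum(a, axis, None, out, keepdims, initial, where)
ValueError: zero-size array to reduction operation minimum which has no identity
```

Run:
```python
from m import *
t,s=load('top0'),load('side0')
for nm,d in(('top',t),('side',s)):
    P=cloud(d)
    for m,c,q,st in blobs(d):
        if q[2]<0.02: print(nm,'pad',pad(d,m))
    R=(P[...,0]>.52)&(P[...,0]<.75)&(P[...,1]>0.0)&(P[...,1]<.34)
    f=R&(abs(P[...,2]-.094)<.006)&(P[...,1]<.17)
    f=cv2.morphologyEx(f.astype('uint8'),cv2.MORPH_OPEN,np.ones((5,5)))
    p=P[f>0]; print(nm,'floor',np.median(p,0),cv2.minAreaRect((p[:,:2]*1000).astype('float32')))
    b=R&(P[...,2]>.085)&(P[...,1]>.182); p=P[b]; print('bar',len(p),p.min(0),p.max(0),np.median(p,0))
tp=[b for b in blobs(t) if b[2][2]>.025]; sp=[b for b in blobs(s) if b[2][2]>.025]
tp.sort(key=lambda b:-b[2][1]); sp.sort(key=lambda b:-b[2][1])
def circ(b): c=cv2.findContours(b[0],0,1)[0][0]; return cv2.minEnclosingCircle(c)
print(tri(t,[circ(b)[0] for b in tp],s,[circ(b)[0] for b in sp]))
T=np.array([[246,75],[416,65],[418,240],[250,262]])/4+[210,110]; print(plane(t,T,.112))
# grader side walls' long edges: wall top far line
T=np.array([[435,50],[778,42],[455,245],[795,240]])/4+[210,110]; print(deproj(t,T))
```

```text
top pad (array([0.4156, 0.1307]), np.float64(-61.11287498474121), np.float64(0.11756782763135962), np.float64(0.0688311455099897))
top pad (array([0.3724, 0.2919]), np.float64(-60.71846771240235), np.float64(0.1182393721220532), np.float64(0.05482590821326211))
top floor [0.6405 0.0933 0.0936] ((637.763671875, 94.43029022216797), (126.48670959472656, 121.07334899902344), 2.3272597789764404)
bar 185 [0.5828 0.1825 0.0859] [0.6822 0.2139 0.1141] [0.6354 0.2049 0.1034]
side pad (array([0.3679, 0.2913]), np.float64(-60.40184974670411), np.float64(0.12219187632904441), np.float64(0.06869140524868345))
side pad (array([0.4109, 0.1301]), np.float64(-60.480690002441406), np.float64(0.12187099611412004), np.float64(0.07380187553179834))
side floor [0.637  0.0961 0.0962] ((644.22998046875, 93.7017593383789), (82.4811782836914, 113.17447662353516), 35.14870834350586)
bar 125 [0.5807 0.183  0.0936] [0.6834 0.2156 0.1126] [0.6291 0.2049 0.1048]
[[ 0.4353  0.0016  0.0263  0.0021]
 [ 0.4274 -0.0832  0.0222  0.0027]
 [ 0.3772 -0.3475  0.0227  0.0025]]
[[0.696  0.1585 0.112 ]
 [0.7004 0.0353 0.112 ]
 [0.5721 0.0371 0.112 ]
 [0.5591 0.1576 0.112 ]]
[[ 0.7126  0.0212  0.1064]
 [ 0.7205 -0.2351  0.0796]
 [ 0.5666  0.0109  0.1193]
 [ 0.5695 -0.2388  0.0884]]
```

```bash
cat > go.py <<'E'
import sys,numpy as np
from rig import env
def go(*targets):
    o=env.observe(); R=np.array(o['tool_rot']); p=np.array(o['position'])
    yaw=np.degrees(np.arctan2(R[1,1],R[0,1]))
    print('t',round(o['time_s'],2),'pos',p.round(4),'yaw',round(yaw,2),'q6',round(o['q'][5],1),'w',round(o['grip_width'],4),'gf',round(o['gripper_force'],1),'ft',np.round(o['ft_force'],1))
    for x,y,z,a in targets:
        d=-(a-yaw+180)%360-180 if False else -(((a-yaw)+180)%360-180)
        print((x,y,z,a),'shift',(R.T@(np.array([x,y,z])-p)).round(4),'turn',round(d,2))
if __name__=='__main__':
    go(*[tuple(map(float,a.split(','))) for a in sys.argv[1:]])
E
python3 go.py 0.4135,0.1305,0.10,-61
```

```text
t 0.1 pos [0.1894 0.5161 0.2308] yaw 69.84 q6 -12.3 w 0.0855 gf 0.0 ft [-0.6  0.5  0.5]
(0.4135, 0.1305, 0.1, -61.0) shift [-0.3433 -0.2846  0.131 ] turn 130.84
```

>>> drive_tool(
  series=[
    [[-0.3433, -0.2846, 0.05], 130.8, 0.04],
    [[-0.3433, -0.2846, 0.05], 130.8, 0.04],
    [[-0.3433, -0.2846, 0.05], 130.8, 0.04],
    [[-0.3433, -0.2846, 0.05], 130.8, 0.04],
    [[-0.3433, -0.2846, 0.05], 130.8, 0.04],
    [[-0.3433, -0.2846, 0.05], 130.8, 0.04],
    [[-0.3433, -0.2846, 0.05], 130.8, 0.04],
    [[-0.3433, -0.2846, 0.05], 130.8, 0.04],
    [[-0.3433, -0.2846, 0.05], 130.8, 0.04],
    [[-0.3433, -0.2846, 0.05], 130.8, 0.04],
    [[-0.3433, -0.2846, 0.131], 130.8, 0.04],
    [[-0.3433, -0.2846, 0.131], 130.8, 0.04],
    [[-0.3433, -0.2846, 0.131], 130.8, 0.04],
    [[-0.3433, -0.2846, 0.131], 130.8, 0.04],
    [[-0.3433, -0.2846, 0.131], 130.8, 0.04],
    [[-0.3433, -0.2846, 0.131], 130.8, 0.04],
    [[-0.3433, -0.2846, 0.131], 130.8, 0.04],
    [[-0.3433, -0.2846, 0.131], 130.8, 0.04],
    [[-0.3433, -0.2846, 0.131], 130.8, 0.04],
    [[-0.3433, -0.2846, 0.131], 130.8, 0.04],
  ],
)

```text
time_s: 2.1
position: [0.4137, 0.1308, 0.1003]
tool_rot: [[0.874, 0.486, -0.0], [0.486, -0.874, 0.0], [-0.0, -0.0, -1.0]]
ft_force: [-0.2, -0.9, -0.5]
grip_width: 0.04
gripper_force: 0.0
```

Run:
```python
from m import *
from go import go
t,s=snap('1')
crop(s,215,120,335,240,5,'s1.png'); 
for d in (t,s):
    for m,c,q,st in blobs(d):
        if q[2]<0.03: print('pad?',c,q,pad(d,m))
go((0.4135,0.1305,0.012,-61))
```

```text
pad? [231.7915 242.612 ] [0.3744 0.2923 0.0075] (array([0.3724, 0.2906]), np.float64(-61.20173835754395), np.float64(0.12022510405176298), np.float64(0.05521078116555256))
pad? [245.029  191.7889] [0.3712 0.2865 0.0111] (array([0.3676, 0.292 ]), np.float64(-61.30331230163575), np.float64(0.12387113830196383), np.float64(0.06835471665381354))
pad? [282.6043 211.3684] [0.4124 0.1255 0.0107] (array([0.4112, 0.1302]), np.float64(-61.03672218322754), np.float64(0.1219346841926273), np.float64(0.07371780603884998))
t 2.2 pos [0.4137 0.1308 0.1003] yaw -60.94 q6 62.8 w 0.04 gf 0.0 ft [-0.6  0.6  0.4]
(0.4135, 0.1305, 0.012, -61) shift [-0.0004  0.0002  0.0883] turn 0.06
```

View pics/s1.png

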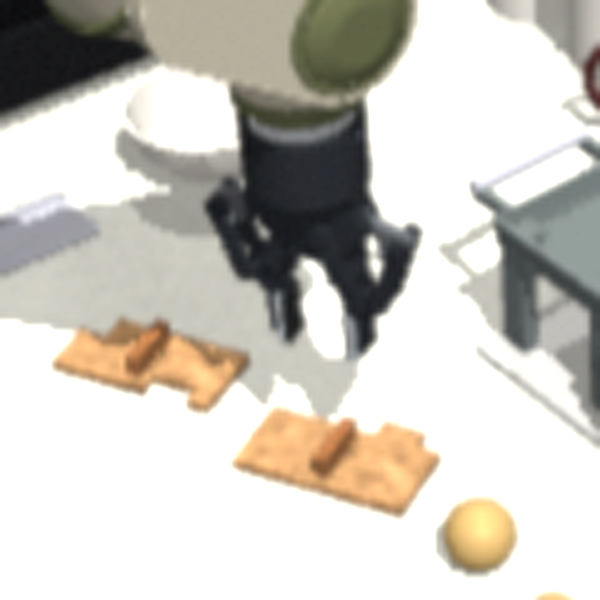

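Seen from the side, the gripper straddles the tab pad's rib and the pad hasn't moved. I'll go down and grip it.

>>> drive_tool(
  series=[
    [[0, 0, 0.03], 0, 0.035],
    [[0, 0, 0.06], 0, 0.035],
    [[0, 0, 0.08], 0, 0.035],
    [[0, 0, 0.087], 0, 0.035],
    [[0, 0, 0.088], 0, 0.035],
    [[0, 0, 0.088], 0, 0.0],
    [[0, 0, 0.088], 0, 0.0],
    [[0, 0, 0.088], 0, 0.0],
    [[0, 0, 0.088], 0, 0.0],
    [[0, 0, 0.088], 0, 0.0],
    [[0, 0, 0.088], 0, 0.0],
    [[0, 0, 0.088], 0, 0.0],
  ],
  newtons=50,
)

```text
time_s: 3.4
position: [0.4143, 0.1309, 0.0133]
tool_rot: [[0.874, 0.486, 0.002], [0.486, -0.874, 0.0], [0.002, 0.001, -1.0]]
ft_force: [-1.6, -0.1, 7.6]
grip_width: 0.0081
gripper_force: 50.2
```

```bash
python3 go.py 0.639,0.0645,0.17,1.8
```

```text
t 3.4 pos [0.4143 0.1309 0.0133] yaw -60.95 q6 62.8 w 0.0081 gf 50.2 ft [-1.6 -0.1  7.6]
(0.639, 0.0645, 0.17, 1.8) shift [ 0.1645  0.1673 -0.1562] turn -62.75
```

>>> drive_tool(
  series=[
    [[0, 0, -0.02], 0, 0.0],
    [[0, 0, -0.05], 0, 0.0],
    [[0, 0, -0.1], 0, 0.0],
    [[0, 0, -0.157], 0, 0.0],
    [[0.04, 0.04, -0.157], -8, 0.0],
    [[0.07, 0.07, -0.157], -16, 0.0],
    [[0.1, 0.1, -0.157], -24, 0.0],
    [[0.13, 0.13, -0.157], -32, 0.0],
    [[0.15, 0.15, -0.157], -40, 0.0],
    [[0.1645, 0.1673, -0.157], -48, 0.0],
    [[0.1645, 0.1673, -0.157], -56, 0.0],
    [[0.1645, 0.1673, -0.157], -62.7, 0.0],
    [[0.1645, 0.1673, -0.157], -62.7, 0.0],
    [[0.1645, 0.1673, -0.157], -62.7, 0.0],
    [[0.1645, 0.1673, -0.157], -62.7, 0.0],
    [[0.1645, 0.1673, -0.157], -62.7, 0.0],
  ],
)

```text
time_s: 5.0
position: [0.6386, 0.0645, 0.1695]
tool_rot: [[-0.029, 1.0, 0.0], [1.0, 0.029, -0.0], [-0.0, 0.0, -1.0]]
ft_force: [-0.5, 0.0, -0.8]
grip_width: 0.0083
gripper_force: 49.3
```

Run:
```python
from m import *
from go import go
t,s=snap('2')
crop(s,270,110,390,220,5,'s2.png')
for d in (t,s):
    for m,c,q,st in blobs(d):
        if q[1]<.2 and q[0]>.5: print('pad?',c,q,pad(d,m,.165,np.array([0,1.])))
go()
```

```text
pad? [349.0291 156.7534] [0.6276 0.0559 0.1662] (array([0.6386, 0.0566]), np.float64(2.061881542205813), np.float64(0.13103959808783106), np.float64(0.06873504967691543))
t 5.1 pos [0.6387 0.0644 0.1694] yaw 1.7 q6 -6.5 w 0.0083 gf 49.3 ft [-0.1 -0.6  0. ]
```

View pics/s2.png

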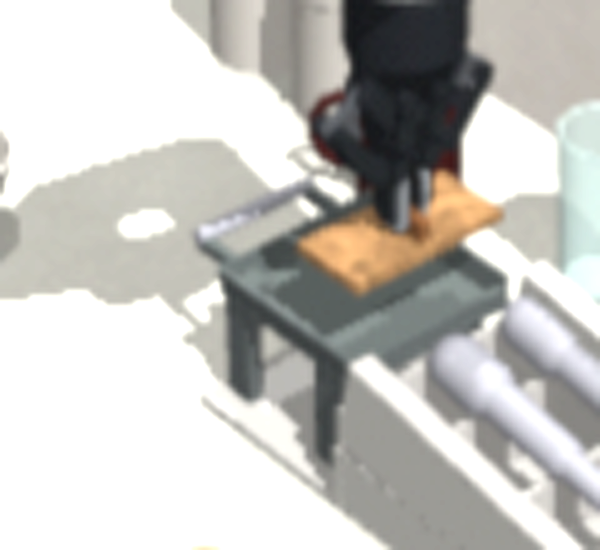

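Run:
```python
from m import *
s=load('side2'); t=load('top2')
P=cloud(s)
m=[b for b in blobs(s) if b[2][0]>.5][0][0]
a=np.radians(1.7); X=np.array([np.cos(a),np.sin(a)]); Y=np.array([-np.sin(a),np.cos(a)])
p=P[m>0]; print(np.percentile(p[:,2],[1,10,25,50,75,90,99]))
top=p[abs(p[:,2]-.1655)<.005]; r=(top[:,:2]-[.6387,.0644]); u,v=r@X,r@Y
for lo in (-.02,-.01,0,.01,.02): 
    k=abs(v-lo)<.003; print('v',lo,'u',u[k].min(),u[k].max(),k.sum())
for lo in (-.05,-.03,-.02,.02,.03,.05):
    k=abs(u-lo)<.003; print('u',lo,'v',v[k].min(),v[k].max(),k.sum())
# contour corners in px, as quad
c=max(cv2.findContours(m,0,1)[0],key=len); print(cv2.approxPolyDP(c,3,True)[:,0].tolist())
# tray floor, in the same axes, first pictures
for n in('top0','side0'):
    d=load(n);Q=cloud(d); R=(abs(Q[...,2]-.094)<.005)&(abs(Q[...,0]-.638)<.09)&(abs(Q[...,1]-.095)<.08)
    r=Q[R][:,:2]-[.638,.0945];u,v=r@X,r@Y
    for lo in(-.04,-.02,0,.02,.04):
        k=abs(v-lo)<.003;j=abs(u-lo)<.003; print(n,lo,'u',u[k].min(),u[k].max(),'v',v[j].min(),v[j].max(), 'z',np.median(Q[R][k][:,2]))
```

```text
[0.0954 0.1609 0.1642 0.1662 0.1683 0.1703 0.193 ]
v -0.02 u -0.06024900456462775 0.05953459870623287 50
v -0.01 u -0.05933786332036867 0.05600689002205834 32
v 0 u -0.06458866740375513 0.05722825401103182 38
v 0.01 u -0.061625142583507125 0.05433711356135644 26
v 0.02 u -0.05978921229218852 0.061972022796731134 22
u -0.05 v -0.028455374161282115 0.03079084024138545 21
u -0.03 v -0.031461123679735116 0.029687777542921925 22
u -0.02 v -0.028100738743227407 0.028023093242257272 20
u 0.02 v -0.027290823407691858 -0.004552240051222754 8
u 0.03 v -0.02921630202210163 0.005112349348723529 14
u 0.05 v -0.028699791105269032 0.02581697995931884 21
[[369, 151], [358, 143], [350, 157], [344, 151], [329, 159], [342, 168]]
top0 -0.04 u -0.06064975339848545 0.06294367050753281 v -0.05855958188495418 0.06322595140235651 z 0.0934045837411479
top0 -0.02 u -0.0627870694777597 0.06405466790889781 v -0.05962485679242125 0.062443252873557606 z 0.09436829285590376
top0 0 u -0.0624321410454162 0.06324550457997627 v -0.07536086371921472 0.06176998770791579 z 0.09387044060837191
top0 0.02 u -0.06347007431836792 0.06109409343394469 v -0.05885738817295715 0.0637551043234351 z 0.09383008391187597
top0 0.04 u -0.06266246711434816 0.06258514017345301 v -0.06892242233726692 0.07721681239168249 z 0.09357872058871375
side0 -0.04 u -0.06943146121223778 0.06249970439251147 v -0.06598259271683411 0.05528996003349756 z 0.09624926750400664
side0 -0.02 u -0.06799561989909497 0.06121419350816906 v -0.07214868194154467 0.07060144739865362 z 0.09599754287228035
side0 0 u -0.06858280992086573 0.059663564183715205 v -0.06300058119453794 0.06881358454339821 z 0.09663642620796342
side0 0.02 u -0.04721875291397551 0.060476495150553485 v -0.0636797605935237 0.06106627832752984 z 0.09558250449346917
side0 0.04 u -0.07294795512707603 0.06020908919779762 v -0.06969239005099924 0.06696157845516928 z 0.09657570798746762
```

The held pad sits on the TCP within 1 mm, and the tray floor centre is near (0.638, 0.0955) at 2.2 deg. I'll lower the pad gently.

>>> drive_tool(
  series=[
    [[0.001, 0.0003, 0.01], -0.5, 0.0],
    [[0.001, 0.0003, 0.025], -0.5, 0.0],
    [[0.001, 0.0003, 0.04], -0.5, 0.0],
    [[0.001, 0.0003, 0.048], -0.5, 0.0],
    [[0.001, 0.0003, 0.051], -0.5, 0.0],
    [[0.001, 0.0003, 0.053], -0.5, 0.0],
    [[0.001, 0.0003, 0.055], -0.5, 0.0],
    [[0.001, 0.0003, 0.056], -0.5, 0.0],
    [[0.001, 0.0003, 0.056], -0.5, 0.0],
  ],
)

```text
time_s: 6.0
position: [0.6391, 0.0654, 0.1135]
tool_rot: [[-0.039, 0.999, 0.0], [0.999, 0.039, -0.0], [-0.0, 0.0, -1.0]]
ft_force: [0.6, -0.7, -0.4]
grip_width: 0.0086
gripper_force: 49.3
```

>>> drive_tool(
  series=[
    [[0, 0, 0.001], 0, 0.0],
    [[0, 0, 0.002], 0, 0.0],
    [[0, 0, 0.003], 0, 0.0],
    [[0, 0, 0.004], 0, 0.0],
    [[0, 0, 0.005], 0, 0.0],
    [[0, 0, 0.006], 0, 0.0],
    [[0, 0, 0.006], 0, 0.0],
  ],
)

```text
time_s: 6.7
position: [0.6385, 0.0655, 0.1081]
tool_rot: [[-0.039, 0.999, -0.001], [0.999, 0.039, -0.0], [-0.0, -0.001, -1.0]]
ft_force: [-6.9, 0.1, 9.0]
grip_width: 0.0087
gripper_force: 50.4
```

>>> drive_tool(
  series=[
    [[0, -0.0015, 0.005], 0, 0.0],
    [[0, -0.002, 0.006], 0, 0.0],
    [[0, -0.002, 0.0068], 0, 0.0],
    [[0, -0.002, 0.0068], 0, 0.0],
  ],
)

```text
time_s: 7.1
position: [0.6386, 0.0654, 0.1072]
tool_rot: [[-0.04, 0.999, 0.009], [0.999, 0.04, -0.001], [-0.001, 0.009, -1.0]]
ft_force: [-13.3, 1.6, 40.2]
grip_width: 0.0084
gripper_force: 54.4
```

>>> drive_tool(
  series=[
    [[0, 0, -0.001], 0, 0.0],
    [[0, 0, -0.001], 0, 0.012],
    [[0, 0, -0.001], 0, 0.03],
    [[0, 0, -0.001], 0, 0.03],
    [[0, 0, -0.001], 0, 0.03],
    [[0, 0, -0.02], 0, 0.03],
    [[0, 0, -0.06], 0, 0.03],
    [[-0.12, 0, -0.1], 0, 0.03],
    [[-0.12, 0, -0.1], 0, 0.03],
    [[-0.15, 0, -0.1], 0, 0.03],
    [[-0.2, 0, -0.1], 0, 0.03],
    [[-0.2, 0, -0.1], 0, 0.03],
    [[-0.2, 0, -0.1], 0, 0.03],
  ],
)

```text
time_s: 8.4
position: [0.6445, -0.1357, 0.1994]
tool_rot: [[-0.037, 0.999, -0.002], [0.999, 0.037, 0.001], [0.001, -0.002, -1.0]]
ft_force: [-0.4, 0.2, -0.7]
grip_width: 0.0305
gripper_force: 0.0
```

Run:
```python
from m import *
from go import go
t,s=snap('3')
a=np.zeros((480,800,3),'uint8')
for i,(d,b) in enumerate(((t,(262,115,342,195)),(s,(300,140,380,220)))):
    im=cv2.resize(d['img'][b[1]:b[3],b[0]:b[2],::-1],(400,400),interpolation=2); a[:400,i*400:i*400+400]=np.clip(im*1.6,0,255)
cv2.imwrite('pics/p3.png',a)
for d in (t,s):
    for m,c,q,st in blobs(d):
        if q[2]<.03 or (q[1]<.2 and q[0]>.5): print('pad?',c,q,pad(d,m,.102 if q[0]>.5 else .008,None if q[0]<.5 else np.array([0,1.])))
go()
```

```text
pad? [303.9303 147.7692] [0.6387 0.0655 0.1018] (array([0.6393, 0.0635]), np.float64(3.2303044795990012), np.float64(0.1226825290048289), np.float64(0.06917937078023832))
pad? [231.75   242.5382] [0.3743 0.2926 0.0074] (array([0.3732, 0.2918]), np.float64(-57.592300415039055), np.float64(0.1206959481996606), np.float64(0.054106179676961075))
pad? [349.0096 169.8541] [0.6349 0.0661 0.1054] (array([0.6414, 0.0694]), np.float64(1.8069385290145894), np.float64(0.12083249709379829), np.float64(0.06807744314890486))
pad? [245.0371 191.8011] [0.3705 0.2859 0.0111] (array([0.3677, 0.2909]), np.float64(-61.83199882507324), np.float64(0.12191755944858922), np.float64(0.06858759773806178))
t 8.5 pos [ 0.6447 -0.1332  0.1999] yaw 2.29 q6 -24.3 w 0.0304 gf 0.0 ft [ 0.3  0.1 -0.2]
```

View pics/p3.png

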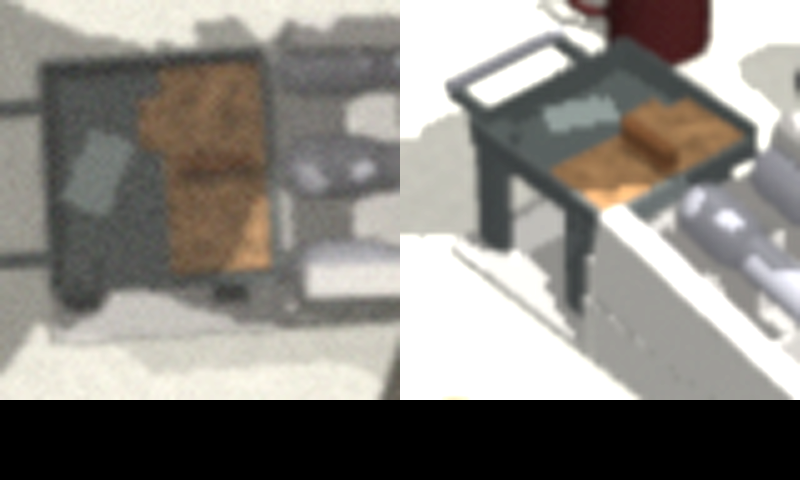

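The top crop shows the tab pad in the tray by the lip, tab toward the bar. I'll check that it lies flat, and measure the notch pad's top face the same way.

```bash
cat >> m.py <<'E'
def flat(d,x0,y0,a,offs,r=.006):
    """median heights at offsets (u,v) from x0,y0 turned by a"""
    P=cloud(d); a=np.radians(a); o=[]
    for u,v in offs:
        c=np.array([x0+u*np.cos(a)-v*np.sin(a),y0+u*np.sin(a)+v*np.cos(a)])
        k=np.hypot(P[...,0]-c[0],P[...,1]-c[1])<r; k&=P[...,2]>0.0
        o.append(round(float(np.median(P[k][:,2]))*1000,1) if k.any() else None)
    return o
def face(d,x0,y0,a,z,dz=.004,half=(.075,.05)):
    """extents of a flat face about a guess: u range near several v, v range near several u (robust medians)"""
    P=cloud(d); a=np.radians(a); X=np.array([np.cos(a),np.sin(a)]); Y=np.array([-X[1],X[0]])
    hsv=cv2.cvtColor(d['img'],cv2.COLOR_RGB2HSV)
    k=(abs(P[...,2]-z)<dz)&(hsv[...,1]>75)&(hsv[...,0]>4)&(hsv[...,0]<28); r=P[k][:,:2]-[x0,y0]; u,v=r@X,r@Y
    w=(abs(u)<half[0])&(abs(v)<half[1]); u,v=u[w],v[w]
    U=[(u[abs(v-q)<.003].min(),u[abs(v-q)<.003].max()) for q in np.arange(-.024,.025,.006) if (abs(v-q)<.003).sum()>5]
    V=[(q,v[abs(u-q)<.003].min(),v[abs(u-q)<.003].max()) for q in np.arange(-.054,.055,.012) if (abs(u-q)<.003).sum()>3]
    return np.array(U)*1000,np.array(V)*1000
E
python3 - <<'E'
from m import *
np.set_printoptions(precision=1,suppress=True)
t,s=load('top3'),load('side3')
O=[(u,v) for v in(-.022,.022) for u in(-.05,-.02,.02,.05)]
for d in(t,s): print('heights',flat(d,.6387,.0655,2.2,O),'floor',flat(d,.6387,.0655,2.2,[(-.03,.06),(.03,.06)]))
for d in(t,s):
    for g,z in(((.372,.2915,-61),.008),((.6387,.0655,2.2),.102)):
        U,V=face(d,*g,z+(.002 if d is s else 0)); print(g,'U',U.T.tolist() if 0 else np.round(U.T,1)); print('V',np.round(V.T,1))
E
```

```text
heights [100.6, 102.4, 101.1, 102.1, 99.9, 99.4, 101.5, 101.5] floor [93.6, 94.0]
heights [106.4, 104.1, 104.9, 104.9, 105.2, 103.8, 106.6, 106.7] floor [94.2, 95.1]
(0.372, 0.2915, -61) U [[-54.7 -56.3 -54.6 -58.1 -57.4 -57.6 -38.2 -36.4 -38.1]
 [  8.1  11.1  46.2  53.2  55.3  59.5  55.6  58.7  57.4]]
V [[-54.  -42.  -30.  -18.   -6.    6.   18.   30.   42.   54. ]
 [-21.1 -24.7 -25.2 -27.7 -26.1 -24.8 -13.5 -10.1 -12.7  -6.2]
 [  5.7   5.1  26.   25.6  27.7  26.9  24.9  26.2  24.3  27.9]]
(0.6387, 0.0655, 2.2) U [[-59.6 -60.2 -59.4 -59.1 -59.1 -58.8 -60.4 -60.3 -59.5]
 [ 57.6  59.2  59.7  59.2  60.6  61.3  60.1  58.6  61.8]]
V [[-54.  -42.  -30.  -18.   -6.    6.   18.   30.   42.   54. ]
 [-28.3 -29.  -29.9 -27.7 -28.4 -29.  -27.  -27.8 -25.7 -26.4]
 [ 23.6  23.4  25.2  24.5  23.9  26.2  40.   39.3  32.8  26.3]]
(0.372, 0.2915, -61) U [[-60.3 -60.3 -60.1 -58.5 -60.7 -60.1 -38.3 -38.9 -39.1]
 [ 56.5  58.   57.6  58.5  59.   58.9  57.7  58.4  54.9]]
V [[-54.  -42.  -30.  -18.   -6.    6.   18.   30.   42.   54. ]
 [-28.9 -29.6 -31.4 -27.1 -26.2 -29.8 -16.4 -15.2 -21.4 -28. ]
 [  5.5  25.3  21.1  21.1 -16.   24.3  28.6  26.6  29.1  25. ]]
(0.6387, 0.0655, 2.2) U [[-49.8 -57.4 -56.7 -57.9 -59.4 -58.1 -54.4 -57.5 -55.5]
 [ 51.8  57.3  55.5  63.4  58.6  53.8  59.9  59.5  55.7]]
V [[-54.  -42.  -30.  -18.   -6.   18.   30.   42.   54. ]
 [-20.4 -22.7 -27.9 -21.9 -20.6 -22.9 -27.  -24.  -21.4]
 [ 29.5  28.2  28.3  27.3  18.5  15.6  40.3  38.9  28.2]]
```

```bash
python3 go.py 0.372,0.2915,0.10,-61
```

```text
t 8.5 pos [ 0.6447 -0.1332  0.1999] yaw 2.29 q6 -24.3 w 0.0304 gf 0.0 ft [ 0.3  0.1 -0.2]
(0.372, 0.2915, 0.1, -61.0) shift [ 0.4352 -0.2553  0.1007] turn 63.29
```

>>> drive_tool(
  series=[
    [[0.04, -0.03, 0], 8, 0.035],
    [[0.08, -0.06, 0], 16, 0.035],
    [[0.12, -0.09, 0], 24, 0.035],
    [[0.16, -0.12, 0], 32, 0.035],
    [[0.2, -0.15, 0], 40, 0.035],
    [[0.24, -0.17, 0], 48, 0.035],
    [[0.28, -0.19, 0], 56, 0.035],
    [[0.32, -0.21, 0], 63.3, 0.035],
    [[0.36, -0.23, 0], 63.3, 0.035],
    [[0.4, -0.25, 0], 63.3, 0.035],
    [[0.4352, -0.2553, 0.03], 63.3, 0.035],
    [[0.4352, -0.2553, 0.06], 63.3, 0.035],
    [[0.4352, -0.2553, 0.1], 63.3, 0.035],
    [[0.4352, -0.2553, 0.1], 63.3, 0.035],
    [[0.4352, -0.2553, 0.1], 63.3, 0.035],
    [[0.4352, -0.2553, 0.1], 63.3, 0.035],
  ],
)

```text
time_s: 10.1
position: [0.3733, 0.291, 0.1023]
tool_rot: [[0.875, 0.484, 0.003], [0.484, -0.875, 0.001], [0.003, 0.0, -1.0]]
ft_force: [0.2, -1.0, 0.0]
grip_width: 0.0352
gripper_force: 0.0
```

Run:
```python
from m import *
from go import go
t,s=snap('4')
U,V=face(s,.372,.2915,-61,.010); print(np.round(U.T,1)); print(np.round(V.T,1))
for d in (t,s):
    for m,c,q,st in blobs(d):
        if q[2]<.03 or (q[1]<.2 and q[0]>.5): print('pad?',c,q)
go((.372,.2915,.0123,-61))
```

```text
[[-61.  -57.8 -58.1 -59.  -59.8 -58.  -37.8 -35.1 -41.3]
 [ 58.4  55.3  60.2  59.9  56.2  57.9  58.6  58.9  56.4]]
[[-54.  -42.  -30.  -18.   -6.    6.   18.   30.   42.   54. ]
 [-30.8 -32.2 -30.2 -25.6 -28.8 -28.2 -15.7 -15.6 -20.9 -21.6]
 [  5.2  21.6  20.8  25.4 -15.7  25.5  19.8  26.   23.9  22.8]]
pad? [303.7908 147.5161] [0.6397 0.0659 0.1017]
pad? [246.2621 236.1942] [0.3887 0.246  0.0072]
pad? [349.1418 169.8227] [0.6344 0.0658 0.1053]
pad? [245.0107 191.8476] [0.3714 0.2861 0.0111]
t 10.2 pos [0.3734 0.2907 0.1021] yaw -61.06 q6 84.6 w 0.035 gf 0.0 ft [ 0.3 -0.2 -0.6]
(0.372, 0.2915, 0.0123, -61) shift [-0.0011 -0.0014  0.0898] turn -0.06
```

>>> drive_tool(
  series=[
    [[-0.001, -0.001, 0.03], 0, 0.035],
    [[-0.001, -0.001, 0.06], 0, 0.035],
    [[-0.001, -0.001, 0.08], 0, 0.035],
    [[-0.001, -0.001, 0.088], 0, 0.035],
    [[-0.001, -0.001, 0.089], 0, 0.035],
    [[-0.001, -0.001, 0.089], 0, 0.0],
    [[-0.001, -0.001, 0.089], 0, 0.0],
    [[-0.001, -0.001, 0.089], 0, 0.0],
    [[-0.001, -0.001, 0.089], 0, 0.0],
    [[-0.001, -0.001, 0.089], 0, 0.0],
    [[-0.001, -0.001, 0.089], 0, 0.0],
    [[-0.001, -0.001, 0.089], 0, 0.0],
  ],
  newtons=60,
)

```text
time_s: 11.4
position: [0.372, 0.2911, 0.0128]
tool_rot: [[0.875, 0.484, 0.002], [0.484, -0.875, 0.001], [0.003, 0.0, -1.0]]
ft_force: [-2.2, 0.2, 5.7]
grip_width: 0.0083
gripper_force: 60.2
```

```bash
python3 go.py 0.6369,0.1275,0.17,2.2
```

```text
t 11.4 pos [0.372  0.2911 0.0128] yaw -61.05 q6 84.7 w 0.0083 gf 60.2 ft [-2.2  0.2  5.7]
(0.6369, 0.1275, 0.17, 2.2) shift [ 0.153   0.2714 -0.1567] turn -63.25
```

>>> drive_tool(
  series=[
    [[0, 0, -0.02], 0, 0.0],
    [[0, 0, -0.05], 0, 0.0],
    [[0, 0, -0.1], 0, 0.0],
    [[0, 0, -0.157], 0, 0.0],
    [[0.03, 0.04, -0.157], -8, 0.0],
    [[0.05, 0.08, -0.157], -16, 0.0],
    [[0.07, 0.12, -0.157], -24, 0.0],
    [[0.09, 0.16, -0.157], -32, 0.0],
    [[0.11, 0.2, -0.157], -40, 0.0],
    [[0.13, 0.24, -0.157], -48, 0.0],
    [[0.15, 0.265, -0.157], -56, 0.0],
    [[0.153, 0.2714, -0.157], -63.2, 0.0],
    [[0.153, 0.2714, -0.157], -63.2, 0.0],
    [[0.153, 0.2714, -0.157], -63.2, 0.0],
    [[0.153, 0.2714, -0.157], -63.2, 0.0],
    [[0.153, 0.2714, -0.157], -63.2, 0.0],
  ],
)

```text
time_s: 13.0
position: [0.636, 0.1279, 0.169]
tool_rot: [[-0.037, 0.999, 0.0], [0.999, 0.037, 0.0], [0.0, 0.0, -1.0]]
ft_force: [0.3, -0.4, -0.8]
grip_width: 0.0082
gripper_force: 59.4
```

Run:
```python
from m import *
from go import go
t,s=snap('5')
crop(s,270,110,390,220,5,'s5.png')
U,V=face(s,.6369,.1275,2.2,.1655); print(np.round(U.T,1)); print(np.round(V.T,1))
go((.637,.1260,.1135,2.2))
```

```text
[[-59.  -61.7 -61.7 -55.6 -60.4 -62.3 -45.8 -41.2 -42.2]
 [ 60.2  55.7  60.2  59.   60.1  56.8  55.6  63.6  61.5]]
[[-54.  -42.  -30.  -18.   -6.    6.   30.   42.   54. ]
 [-27.5 -28.8 -25.6 -32.6 -30.3 -27.3 -16.  -26.9 -28.3]
 [  3.3  23.9  26.7  22.8  20.1 -19.3   5.   13.7  29.6]]
t 13.1 pos [0.6362 0.1277 0.1689] yaw 2.13 q6 -1.2 w 0.0086 gf 59.4 ft [-0.   0.2 -0.6]
(0.637, 0.126, 0.1135, 2.2) shift [-0.0017  0.0007  0.0554] turn -0.07
```

View pics/s5.png

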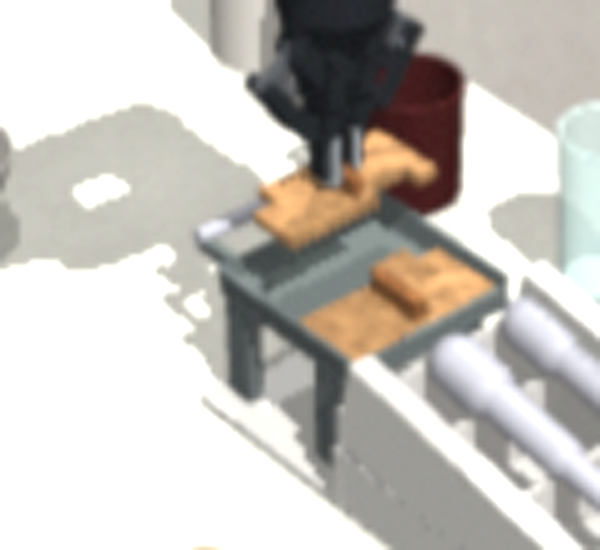

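The notch pad is held squarely over the handle half of the tray, with its notch toward the tab. I'll lower it.

>>> drive_tool(
  series=[
    [[-0.0017, 0.0002, 0.01], 0, 0.0],
    [[-0.0017, 0.0002, 0.025], 0, 0.0],
    [[-0.0017, 0.0002, 0.04], 0, 0.0],
    [[-0.0017, 0.0002, 0.047], 0, 0.0],
    [[-0.0017, 0.0002, 0.05], 0, 0.0],
    [[-0.0017, 0.0002, 0.052], 0, 0.0],
    [[-0.0017, 0.0002, 0.054], 0, 0.0],
    [[-0.0017, 0.0002, 0.055], 0, 0.0],
    [[-0.0017, 0.0002, 0.056], 0, 0.0],
    [[-0.0017, 0.0002, 0.056], 0, 0.0],
  ],
)

```text
time_s: 14.1
position: [0.6369, 0.1257, 0.1126]
tool_rot: [[-0.037, 0.999, 0.0], [0.999, 0.037, 0.0], [0.0, 0.0, -1.0]]
ft_force: [-0.3, 0.8, -0.2]
grip_width: 0.0083
gripper_force: 59.4
```

>>> drive_tool(
  series=[
    [[0, 0, 0.001], 0, 0.0],
    [[0, 0, 0.002], 0, 0.0],
    [[0, 0, 0.003], 0, 0.0],
    [[0, 0, 0.004], 0, 0.0],
    [[0, 0, 0.005], 0, 0.0],
    [[0, 0, 0.0055], 0, 0.0],
    [[0, 0, 0.0055], 0, 0.0],
  ],
)

```text
time_s: 14.8
position: [0.6362, 0.1257, 0.1079]
tool_rot: [[-0.038, 0.999, -0.001], [0.999, 0.038, -0.0], [-0.0, -0.001, -1.0]]
ft_force: [-7.7, -0.4, 9.0]
grip_width: 0.0079
gripper_force: 60.6
```

>>> drive_tool(
  series=[
    [[0, 0, 0.0005], 0, 0.0],
    [[0, 0, 0.0005], 0, 0.0],
    [[0, 0, 0.0], 0, 0.012],
    [[0, 0, 0.0], 0, 0.03],
    [[0, 0, 0], 0, 0.03],
    [[0, 0, -0.001], 0, 0.03],
    [[0, 0, -0.02], 0, 0.03],
    [[0, 0, -0.06], 0, 0.03],
    [[-0.04, -0.04, -0.08], 0, 0.05],
    [[-0.08, -0.08, -0.08], 0, 0.06],
    [[-0.12, -0.12, -0.08], 0, 0.06],
    [[-0.13, -0.16, -0.08], 0, 0.06],
    [[-0.13, -0.2, -0.08], 0, 0.06],
    [[-0.13, -0.2, -0.08], 0, 0.06],
  ],
)

```text
time_s: 16.2
position: [0.4363, -0.0116, 0.1864]
tool_rot: [[-0.035, 0.999, -0.005], [0.999, 0.035, 0.001], [0.001, -0.005, -1.0]]
ft_force: [0.6, -0.4, 0.3]
grip_width: 0.0604
gripper_force: 0.0
```

Run:
```python
from m import *
from go import go
t,s=snap('6')
a=np.zeros((480,800,3),'uint8')
for i,(d,b) in enumerate(((t,(262,115,342,195)),(s,(300,140,380,220)))):
    im=cv2.resize(d['img'][b[1]:b[3],b[0]:b[2],::-1],(400,400),interpolation=2); a[:400,i*400:i*400+400]=np.clip(im*2,0,255)
cv2.imwrite('pics/p6.png',a)
O=[(u,v) for v in(-.022,.022) for u in(-.05,-.02,.02,.05)]
for d in(t,s):
    for x,y in((.6387,.0655),(.6363,.1257)): print('heights',flat(d,x,y,2.2,O))
P=cloud(t); k=(P[...,2]>.096)&(abs(P[...,0]-.638)<.08)&(abs(P[...,1]-.095)<.08)
for m,c,q,st in blobs(t)+blobs(s): print(c,q)
go()
```

```text
heights [102.3, 101.8, 100.5, 101.6, 100.5, 102.3, 100.9, 101.6]
heights [100.5, 102.0, 101.8, 100.3, 102.1, 100.3, 101.6, 101.3]
heights [105.1, 104.8, 104.5, 104.6, 105.0, 106.0, 106.2, 103.5]
heights [100.7, 104.1, 106.0, 101.9, 13.5, 11.0, 104.2, 104.2]
[294.6034 148.147 ] [0.6366 0.0926 0.1016]
[443.378  235.3171] [ 0.378  -0.3461  0.0338]
[345.0027 166.3402] [0.6347 0.0853 0.105 ]
[310.4268 226.3694] [ 0.4279 -0.0071  0.0376]
[325.2385 244.3028] [ 0.4205 -0.0902  0.0317]
[371.9603 310.4768] [ 0.3707 -0.3526  0.0329]
t 16.3 pos [ 0.4417 -0.0121  0.1876] yaw 2.08 q6 -19.1 w 0.0601 gf 0.0 ft [ 0.9 -0.6  0.7]
```

View pics/p6.png

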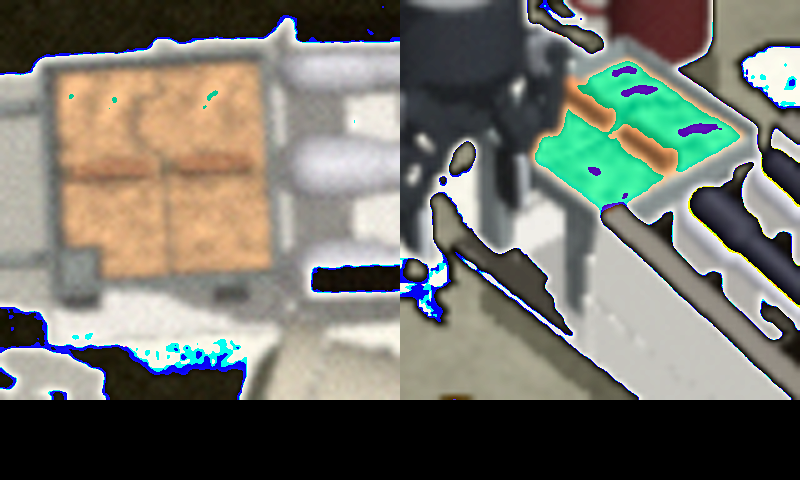

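The pads are interlocked and flat, with every height near 101.5 mm. Next is the large potato.

Run:
```python
from m import *
from go import go
t=load('top0')
def circ(b): return cv2.minEnclosingCircle(cv2.findContours(b[0],0,1)[0][0])
for b in blobs(t):
    if b[2][2]>.025: print(b[1],circ(b),plane(t,[circ(b)[0]],.019 if b[2][2]<.038 else .023), plane(t,[b[1]],.02))
go((.4353,.0008,.10,-87.8),(.4353,.0008,.009,-87.8))
```

```text
[327.5778 218.9481] ((327.5, 219.0), 6.576573371887207) [[0.4365 0.0009 0.023 ]] [[0.4368 0.0006 0.02  ]]
[355.7143 221.131 ] ((355.70001220703125, 220.89999389648438), 5.375959396362305) [[ 0.4288 -0.0842  0.019 ]] [[ 0.428  -0.0841  0.02  ]]
[443.2963 235.2222] ((443.1346130371094, 235.15383911132812), 5.203973770141602) [[ 0.3783 -0.3492  0.019 ]] [[ 0.3781 -0.3494  0.02  ]]
t 16.3 pos [ 0.4417 -0.0121  0.1876] yaw 2.08 q6 -19.1 w 0.0601 gf 0.0 ft [ 0.9 -0.6  0.7]
(0.4353, 0.0008, 0.1, -87.8) shift [ 0.0131 -0.0061  0.0876] turn 89.88
(0.4353, 0.0008, 0.009, -87.8) shift [ 0.0132 -0.0062  0.1786] turn 89.88
```

>>> drive_tool(
  series=[
    [[0.013, -0.0055, 0.02], 8.5, 0.07],
    [[0.013, -0.0055, 0.04], 17, 0.07],
    [[0.013, -0.0055, 0.06], 25, 0.07],
    [[0.013, -0.0055, 0.0876], 34, 0.07],
    [[0.013, -0.0055, 0.0876], 42, 0.07],
    [[0.013, -0.0055, 0.0876], 50, 0.07],
    [[0.013, -0.0055, 0.0876], 59, 0.07],
    [[0.013, -0.0055, 0.0876], 67, 0.07],
    [[0.013, -0.0055, 0.0876], 76, 0.07],
    [[0.013, -0.0055, 0.0876], 84, 0.07],
    [[0.013, -0.0055, 0.0876], 90, 0.07],
    [[0.013, -0.0055, 0.11], 90, 0.07],
    [[0.013, -0.0055, 0.14], 90, 0.07],
    [[0.013, -0.0055, 0.165], 90, 0.07],
    [[0.013, -0.0055, 0.178], 90, 0.07],
    [[0.013, -0.0055, 0.178], 90, 0.07],
  ],
)

```text
time_s: 17.9
position: [0.4367, 0.0012, 0.0074]
tool_rot: [[0.999, 0.038, -0.002], [0.038, -0.999, 0.001], [-0.002, -0.001, -1.0]]
ft_force: [-0.2, 0.5, 0.3]
grip_width: 0.0699
gripper_force: 0.0
```

>>> drive_tool(
  series=[
    [[0, 0, 0], 0, 0.055],
    [[0, 0, 0], 0, 0.04],
    [[0, 0, 0], 0, 0.03],
    [[0, 0, 0], 0, 0.03],
    [[0, 0, 0], 0, 0.03],
    [[0, 0, 0], 0, 0.03],
    [[0, 0, 0], 0, 0.03],
    [[0, 0, 0], 0, 0.03],
  ],
  newtons=30,
)

```text
time_s: 18.7
position: [0.4365, 0.0009, 0.0096]
tool_rot: [[0.999, 0.037, 0.002], [0.037, -0.999, -0.0], [0.002, 0.001, -1.0]]
ft_force: [0.9, 0.9, 6.7]
grip_width: 0.0447
gripper_force: 30.8
```

```bash
python3 go.py .6702,.0667,.18,-87.8
```

```text
t 18.7 pos [0.4365 0.0009 0.0096] yaw -87.86 q6 72.4 w 0.0447 gf 30.8 ft [0.9 0.9 6.7]
(0.6702, 0.0667, 0.18, -87.8) shift [ 0.2363 -0.057  -0.1699] turn -0.06
```

>>> drive_tool(
  series=[
    [[0, 0, -0.02], 0, 0.03],
    [[0, 0, -0.05], 0, 0.03],
    [[0, 0, -0.09], 0, 0.03],
    [[0, 0, -0.13], 0, 0.03],
    [[0.03, -0.01, -0.17], 0, 0.03],
    [[0.07, -0.02, -0.17], 0, 0.03],
    [[0.11, -0.03, -0.17], 0, 0.03],
    [[0.15, -0.04, -0.17], 0, 0.03],
    [[0.19, -0.05, -0.17], 0, 0.03],
    [[0.22, -0.055, -0.17], 0, 0.03],
    [[0.236, -0.057, -0.17], 0, 0.03],
    [[0.236, -0.057, -0.16], 0, 0.03],
    [[0.236, -0.057, -0.145], 0, 0.03],
    [[0.236, -0.057, -0.13], 0, 0.03],
    [[0.236, -0.057, -0.12], 0, 0.03],
    [[0.236, -0.057, -0.11], 0, 0.03],
    [[0.236, -0.057, -0.106], 0, 0.03],
    [[0.236, -0.057, -0.104], 0, 0.03],
    [[0.236, -0.057, -0.103], 0, 0.03],
    [[0.236, -0.057, -0.103], 0, 0.03],
  ],
)

```text
time_s: 20.7
position: [0.6697, 0.0668, 0.1124]
tool_rot: [[0.999, 0.037, 0.001], [0.037, -0.999, -0.0], [0.001, 0.0, -1.0]]
ft_force: [-0.2, -1.1, -0.4]
grip_width: 0.0442
gripper_force: 30.9
```

Still held. I'll lower another 1 mm and release slowly.

>>> drive_tool(
  series=[
    [[0, 0, 0.0005], 0, 0.03],
    [[0, 0, 0.001], 0, 0.046],
    [[0, 0, 0.001], 0, 0.048],
    [[0, 0, 0.001], 0, 0.05],
    [[0, 0, 0.001], 0, 0.052],
    [[0, 0, 0.001], 0, 0.054],
    [[0, 0, 0.001], 0, 0.056],
    [[0, 0, 0.001], 0, 0.056],
    [[0, 0, -0.01], 0, 0.056],
    [[0, 0, -0.03], 0, 0.056],
    [[0, 0, -0.07], 0, 0.06],
    [[-0.05, 0.03, -0.07], 0, 0.06],
    [[-0.1, 0.06, -0.07], 0, 0.06],
    [[-0.15, 0.09, -0.07], 0, 0.06],
    [[-0.2, 0.12, -0.07], 0, 0.06],
    [[-0.235, 0.142, -0.07], 0, 0.06],
    [[-0.235, 0.142, -0.03], 0, 0.06],
    [[-0.235, 0.142, 0.0], 0, 0.06],
    [[-0.235, 0.142, 0.0], 0, 0.06],
  ],
)

```text
time_s: 22.6
position: [0.4385, -0.0838, 0.1105]
tool_rot: [[0.999, 0.036, -0.004], [0.036, -0.999, 0.002], [-0.004, -0.002, -1.0]]
ft_force: [0.9, 0.4, 0.9]
grip_width: 0.0597
gripper_force: 0.0
```

```bash
cat > look.py <<'E'
import sys
from m import *
from go import go
t,s=snap(sys.argv[1])
for n,d in(('t',t),('s',s)):
    a=np.radians(2.2)
    for b in blobs(d,25,(8,40)):
        if b[3][4]<400:
            q=b[2]; r=q[:2]-[.638,.0955]; print(n,b[1].round(1),q,'tray uv',(r@[[np.cos(a),-np.sin(a)],[np.sin(a),np.cos(a)]]).round(4))
go(*[tuple(map(float,a.split(','))) for a in sys.argv[2:]])
if 1: crop(t,262,115,342,175,8,f'tray{sys.argv[1]}.png',1.4)
E
python3 look.py 7 .4282,-.0838,.012,-87.8
```

```text
t [443.1 235.2] [ 0.3781 -0.3444  0.0331] tray uv [-0.2766 -0.4296]
s [353.6 166.9] [0.6503 0.054  0.116 ] tray uv [ 0.0107 -0.0419]
s [325.2 244.3] [ 0.4204 -0.09    0.0319] tray uv [-0.2245 -0.177 ]
s [372.  310.5] [ 0.3711 -0.3528  0.0324] tray uv [-0.2839 -0.4377]
t 22.7 pos [ 0.4409 -0.0841  0.1132] yaw -87.85 q6 61.9 w 0.0599 gf 0.0 ft [0.7 0.8 0.5]
(0.4282, -0.0838, 0.012, -87.8) shift [-0.0127 -0.0008  0.1012] turn -0.05
```

View pics/tray7.png

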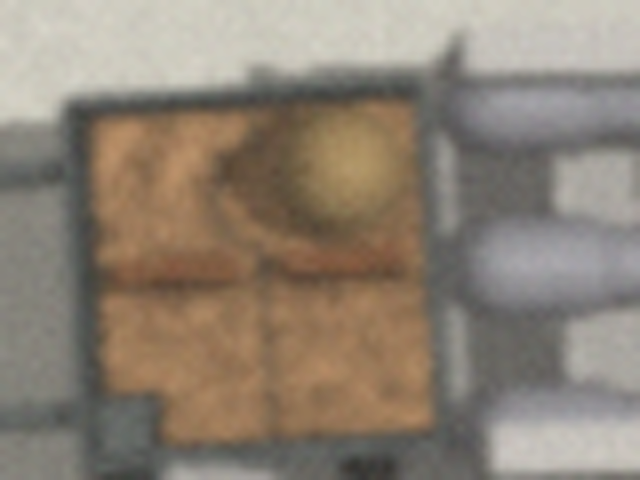

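The large potato rests at the front of the +x lane, near (345,165) in the crop. Next is the potato at (0.428,-0.084).

>>> drive_tool(
  series=[
    [[-0.0127, -0.0005, 0.03], 0, 0.06],
    [[-0.0127, -0.0005, 0.06], 0, 0.06],
    [[-0.0127, -0.0005, 0.085], 0, 0.06],
    [[-0.0127, -0.0005, 0.1], 0, 0.06],
    [[-0.0127, -0.0005, 0.1015], 0, 0.06],
    [[-0.0127, -0.0005, 0.1015], 0, 0.06],
    [[-0.0127, -0.0005, 0.1015], 0, 0.045],
    [[-0.0127, -0.0005, 0.1015], 0, 0.03],
    [[-0.0127, -0.0005, 0.1015], 0, 0.025],
    [[-0.0127, -0.0005, 0.1015], 0, 0.025],
    [[-0.0127, -0.0005, 0.1015], 0, 0.025],
    [[-0.0127, -0.0005, 0.1015], 0, 0.025],
    [[-0.0127, -0.0005, 0.1015], 0, 0.025],
  ],
  newtons=35,
)

```text
time_s: 24.0
position: [0.4282, -0.0841, 0.0117]
tool_rot: [[0.999, 0.037, 0.003], [0.037, -0.999, -0.001], [0.002, 0.001, -1.0]]
ft_force: [-0.8, 0.6, 7.5]
grip_width: 0.0363
gripper_force: 34.2
```

```bash
python3 go.py .6680,.1320,.185,-87.8
```

```text
t 24.0 pos [ 0.4282 -0.0841  0.0117] yaw -87.85 q6 61.1 w 0.0363 gf 34.2 ft [-0.8  0.6  7.5]
(0.668, 0.132, 0.185, -87.8) shift [ 0.2482 -0.2068 -0.173 ] turn -0.05
```

>>> drive_tool(
  series=[
    [[0, 0, -0.02], 0, 0.025],
    [[0, 0, -0.05], 0, 0.025],
    [[0, 0, -0.09], 0, 0.025],
    [[0.02, -0.02, -0.13], 0, 0.025],
    [[0.05, -0.05, -0.17], 0, 0.025],
    [[0.08, -0.08, -0.18], 0, 0.025],
    [[0.11, -0.11, -0.18], 0, 0.025],
    [[0.14, -0.14, -0.18], 0, 0.025],
    [[0.17, -0.165, -0.18], 0, 0.025],
    [[0.2, -0.185, -0.18], 0, 0.025],
    [[0.23, -0.2, -0.18], 0, 0.025],
    [[0.248, -0.207, -0.18], 0, 0.025],
    [[0.248, -0.207, -0.17], 0, 0.025],
    [[0.248, -0.207, -0.15], 0, 0.025],
    [[0.248, -0.207, -0.13], 0, 0.025],
    [[0.248, -0.207, -0.115], 0, 0.025],
    [[0.248, -0.207, -0.108], 0, 0.025],
    [[0.248, -0.207, -0.105], 0, 0.025],
    [[0.248, -0.207, -0.104], 0, 0.025],
    [[0.248, -0.207, -0.104], 0, 0.025],
  ],
)

```text
time_s: 26.0
position: [0.6675, 0.1322, 0.1153]
tool_rot: [[0.999, 0.037, 0.001], [0.037, -0.999, -0.0], [0.001, 0.0, -1.0]]
ft_force: [-0.7, -0.4, 0.1]
grip_width: 0.0358
gripper_force: 35.2
```

Still held. I'll lower and release, then go over to the third potato.

>>> drive_tool(
  series=[
    [[0, 0, 0.0005], 0, 0.025],
    [[0, 0, 0.001], 0, 0.038],
    [[0, 0, 0.001], 0, 0.04],
    [[0, 0, 0.001], 0, 0.042],
    [[0, 0, 0.001], 0, 0.044],
    [[0, 0, 0.001], 0, 0.045],
    [[0, 0, 0.001], 0, 0.045],
    [[0, 0, -0.01], 0, 0.045],
    [[0, 0, -0.03], 0, 0.045],
    [[0, 0, -0.07], 0, 0.06],
    [[-0.04, 0.05, -0.07], 0, 0.06],
    [[-0.08, 0.1, -0.07], 0, 0.06],
    [[-0.12, 0.15, -0.07], 0, 0.06],
    [[-0.16, 0.2, -0.07], 0, 0.06],
    [[-0.2, 0.25, -0.07], 0, 0.06],
    [[-0.23, 0.3, -0.07], 0, 0.06],
    [[-0.26, 0.35, -0.07], 0, 0.06],
    [[-0.27, 0.4, -0.07], 0, 0.06],
    [[-0.27, 0.45, -0.05], 0, 0.06],
    [[-0.27, 0.468, 0.0], 0, 0.06],
  ],
)

```text
time_s: 28.0
position: [0.426, -0.2923, 0.1533]
tool_rot: [[0.999, 0.036, 0.005], [0.036, -0.999, -0.005], [0.005, 0.006, -1.0]]
ft_force: [0.8, -0.3, -0.1]
grip_width: 0.0599
gripper_force: 0.0
```

```bash
python3 look.py 8 .3780,-.3485,.012,-87.8
```

```text
s [371.9 310.5] [ 0.3708 -0.3528  0.0329] tray uv [-0.2842 -0.4377]
t 28.1 pos [ 0.4243 -0.2928  0.1487] yaw -88.15 q6 40.4 w 0.0601 gf 0.0 ft [0.6 0.6 0.2]
(0.378, -0.3485, 0.012, -87.8) shift [-0.0478  0.0543  0.1368] turn -0.35
```

View pics/tray8.png

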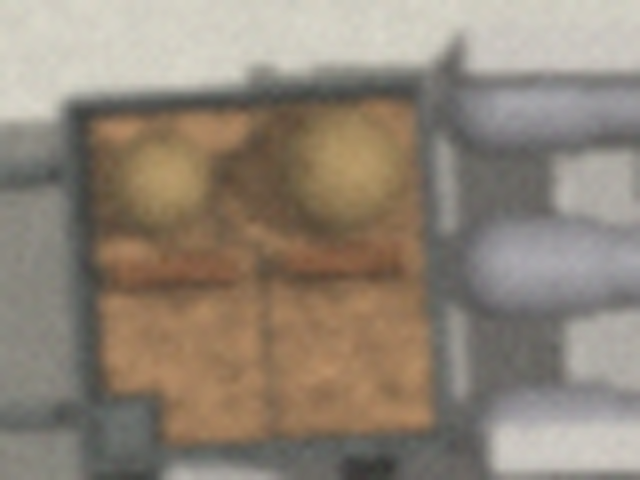

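C is at the back of the same lane, near (165,180). The arm is still settling, so I'll hold.

>>> drive_tool(
  series=[
    [[0, 0, 0], 0, 0.06],
    [[0, 0, 0], 0, 0.06],
    [[0, 0, 0], 0, 0.06],
    [[0, 0, 0], 0, 0.06],
  ],
)

```text
time_s: 28.5
position: [0.4266, -0.2882, 0.1512]
tool_rot: [[0.999, 0.039, 0.001], [0.039, -0.999, -0.001], [0.001, 0.001, -1.0]]
ft_force: [-0.1, -0.3, 0.7]
grip_width: 0.0601
gripper_force: 0.0
```

```bash
python3 look.py 9 .3780,-.3480,.009,-87.8
```

```text
s [371.8 310.5] [ 0.3711 -0.352   0.0329] tray uv [-0.2839 -0.4369]
t 28.6 pos [ 0.4264 -0.2884  0.1509] yaw -87.79 q6 40.5 w 0.0602 gf 0.0 ft [0.2 1.1 0.6]
(0.378, -0.348, 0.009, -87.8) shift [-0.0507  0.0576  0.142 ] turn 0.01
```

>>> drive_tool(
  series=[
    [[-0.025, 0.03, 0.0], 0, 0.06],
    [[-0.0507, 0.0576, 0.02], 0, 0.06],
    [[-0.0507, 0.0576, 0.06], 0, 0.06],
    [[-0.0507, 0.0576, 0.1], 0, 0.06],
    [[-0.0507, 0.0576, 0.125], 0, 0.06],
    [[-0.0507, 0.0576, 0.142], 0, 0.06],
    [[-0.0507, 0.0576, 0.142], 0, 0.06],
    [[-0.0507, 0.0576, 0.142], 0, 0.06],
    [[-0.0507, 0.0576, 0.142], 0, 0.045],
    [[-0.0507, 0.0576, 0.142], 0, 0.03],
    [[-0.0507, 0.0576, 0.142], 0, 0.025],
    [[-0.0507, 0.0576, 0.142], 0, 0.025],
    [[-0.0507, 0.0576, 0.142], 0, 0.025],
    [[-0.0507, 0.0576, 0.142], 0, 0.025],
    [[-0.0507, 0.0576, 0.142], 0, 0.025],
  ],
)

```text
time_s: 30.1
position: [0.378, -0.3489, 0.0097]
tool_rot: [[0.999, 0.037, 0.001], [0.037, -0.999, -0.002], [0.001, 0.002, -1.0]]
ft_force: [-0.4, 0.8, 7.2]
grip_width: 0.0359
gripper_force: 34.4
```

```bash
python3 go.py .607,.0943,.185,-87.8
```

```text
t 30.1 pos [ 0.378  -0.3489  0.0097] yaw -87.85 q6 31.9 w 0.0359 gf 34.4 ft [-0.4  0.8  7.2]
(0.607, 0.0943, 0.185, -87.8) shift [ 0.2457 -0.434  -0.1758] turn -0.05
```

>>> drive_tool(
  series=[
    [[0, 0, -0.02], 0, 0.025],
    [[0, 0, -0.05], 0, 0.025],
    [[0, 0, -0.09], 0, 0.025],
    [[0, 0, -0.13], 0, 0.025],
    [[0.01, -0.02, -0.17], 0, 0.025],
    [[0.03, -0.055, -0.18], 0, 0.025],
    [[0.05, -0.09, -0.18], 0, 0.025],
    [[0.07, -0.125, -0.18], 0, 0.025],
    [[0.09, -0.16, -0.18], 0, 0.025],
    [[0.11, -0.195, -0.18], 0, 0.025],
    [[0.13, -0.23, -0.18], 0, 0.025],
    [[0.15, -0.265, -0.18], 0, 0.025],
    [[0.17, -0.3, -0.18], 0, 0.025],
    [[0.19, -0.335, -0.18], 0, 0.025],
    [[0.21, -0.37, -0.18], 0, 0.025],
    [[0.23, -0.405, -0.18], 0, 0.025],
    [[0.24, -0.425, -0.18], 0, 0.025],
    [[0.2457, -0.434, -0.18], 0, 0.025],
    [[0.2457, -0.434, -0.18], 0, 0.025],
    [[0.2457, -0.434, -0.18], 0, 0.025],
  ],
)

```text
time_s: 32.1
position: [0.6065, 0.0935, 0.1886]
tool_rot: [[0.999, 0.037, -0.0], [0.037, -0.999, -0.0], [-0.0, 0.0, -1.0]]
ft_force: [1.3, 0.1, -0.1]
grip_width: 0.0359
gripper_force: 35.1
```

```bash
python3 go.py .607,.0943,.1125,-87.8
```

```text
t 32.1 pos [0.6065 0.0935 0.1886] yaw -87.89 q6 85.6 w 0.0359 gf 35.1 ft [ 1.3  0.1 -0.1]
(0.607, 0.0943, 0.1125, -87.8) shift [ 0.0005 -0.0008  0.0761] turn -0.09
```

>>> drive_tool(
  series=[
    [[0.0005, -0.0008, 0.02], 0, 0.025],
    [[0.0005, -0.0008, 0.04], 0, 0.025],
    [[0.0005, -0.0008, 0.06], 0, 0.025],
    [[0.0005, -0.0008, 0.07], 0, 0.025],
    [[0.0005, -0.0008, 0.075], 0, 0.025],
    [[0.0005, -0.0008, 0.0765], 0, 0.025],
    [[0.0005, -0.0008, 0.0767], 0, 0.025],
    [[0.0005, -0.0008, 0.0767], 0, 0.025],
  ],
)

```text
time_s: 32.9
position: [0.6076, 0.0952, 0.1126]
tool_rot: [[0.999, 0.037, 0.001], [0.037, -0.999, -0.0], [0.001, 0.0, -1.0]]
ft_force: [0.0, 0.1, -1.4]
grip_width: 0.0359
gripper_force: 35.1
```

>>> drive_tool(
  series=[
    [[0, 0, 0.0005], 0, 0.036],
    [[0, 0, 0.0005], 0, 0.038],
    [[0, 0, 0.0005], 0, 0.04],
    [[0, 0, 0.0005], 0, 0.042],
    [[0, 0, 0.0005], 0, 0.045],
    [[0, 0, 0.0005], 0, 0.048],
    [[0, 0, 0.0005], 0, 0.048],
    [[0, 0, -0.01], 0, 0.048],
    [[0, 0, -0.03], 0, 0.048],
    [[0, 0, -0.07], 0, 0.05],
    [[0, -0.03, -0.07], 0, 0.05],
    [[0.01, -0.07, -0.07], 0, 0.05],
    [[0.03, -0.11, -0.07], 0, 0.05],
    [[0.03, -0.11, -0.07], 0, 0.05],
    [[0.03, -0.11, -0.07], 0, 0.05],
  ],
)

```text
time_s: 34.4
position: [0.6331, 0.207, 0.1821]
tool_rot: [[0.999, 0.039, 0.0], [0.039, -0.999, -0.0], [0.0, 0.0, -1.0]]
ft_force: [1.0, -0.1, 0.8]
grip_width: 0.0496
gripper_force: 0.0
```

```bash
python3 look.py 10
python3 - <<'E'
from m import *
# bar from both pictures: bright grey band beyond back wall
for n in('top0','top6','top10','side0'):
    d=load(n);P=cloud(d); k=(P[...,2]>.092)&(P[...,2]<.125)&(P[...,1]>.19)&(P[...,1]<.225)&(abs(P[...,0]-.634)<.03)
    p=P[k]; print(n,len(p),np.median(p,0) if len(p) else '',np.percentile(p[:,1],[5,95]) if len(p) else '')
E
```

```text
s [333.4  62.9] [0.6339 0.1378 0.4497] tray uv [-0.0024  0.0424]
t 34.5 pos [0.633  0.2055 0.1822] yaw -87.89 q6 95.7 w 0.0497 gf 0.0 ft [ 0.1 -0.1 -0.8]
top0 85 [0.6354 0.2074 0.1041] [0.2019 0.2133]
top6 86 [0.6347 0.2075 0.1048] [0.202  0.2131]
top10 27 [0.6389 0.2052 0.1042] [0.2021 0.2106]
side0 55 [0.6306 0.206  0.1066] [0.2025 0.2112]
```

View pics/tray10.png

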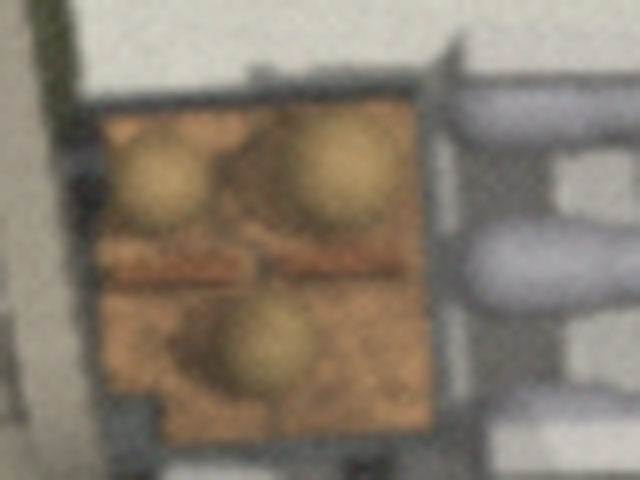

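All three potatoes are in the tray. The bar centre measures about (0.6337, 0.2075, 0.100). I'll take hold of it.

```bash
python3 go.py .6337,.2075,.0815,-87.8
```

```text
t 34.5 pos [0.633  0.2055 0.1822] yaw -87.89 q6 95.7 w 0.0497 gf 0.0 ft [ 0.1 -0.1 -0.8]
(0.6337, 0.2075, 0.0815, -87.8) shift [ 0.0007 -0.0019  0.1007] turn -0.09
```

>>> drive_tool(
  series=[
    [[0, -0.002, 0.02], 0, 0.04],
    [[0, -0.002, 0.045], 0, 0.04],
    [[0, -0.002, 0.065], 0, 0.04],
    [[0, -0.002, 0.08], 0, 0.04],
    [[0, -0.002, 0.09], 0, 0.04],
    [[0, -0.002, 0.098], 0, 0.04],
    [[0, -0.002, 0.1], 0, 0.04],
    [[0, -0.002, 0.1], 0, 0.04],
    [[0, -0.002, 0.1], 0, 0.03],
    [[0, -0.002, 0.1], 0, 0.02],
    [[0, -0.002, 0.1], 0, 0.014],
    [[0, -0.002, 0.1], 0, 0.008],
    [[0, -0.002, 0.1], 0, 0.006],
    [[0, -0.002, 0.1], 0, 0.006],
    [[0, -0.002, 0.1], 0, 0.006],
  ],
  newtons=50,
)

```text
time_s: 36.0
position: [0.6333, 0.2105, 0.0826]
tool_rot: [[0.999, 0.038, 0.002], [0.038, -0.999, 0.004], [0.002, -0.003, -1.0]]
ft_force: [-0.3, 9.2, 0.6]
grip_width: 0.0105
gripper_force: 48.7
```

```bash
python3 go.py
cat > arc.py <<'E'
import sys,numpy as np
a,b,n=float(sys.argv[1]),float(sys.argv[2]),int(sys.argv[3])
r,f=np.hypot(178,12),np.arctan2(12,178); t=f+np.linspace(a,b,n+1)
for y,z in zip(r*np.cos(t)-r*np.cos(t[0]),r*np.sin(t)-r*np.sin(t[0])): print(f'[[0,{-y/1000:.4f},{-z/1000:.4f}],0,g]',end=', ')
E
python3 arc.py 0 .15 20
```

```text
t 36.0 pos [0.6333 0.2105 0.0826] yaw -87.8 q6 95.9 w 0.0105 gf 48.7 ft [-0.3  9.2  0.6]
[[0,-0.0000,-0.0000],0,g], [[0,0.0001,-0.0013],0,g], [[0,0.0002,-0.0027],0,g], [[0,0.0003,-0.0040],0,g], [[0,0.0004,-0.0053],0,g], [[0,0.0006,-0.0067],0,g], [[0,0.0007,-0.0080],0,g], [[0,0.0009,-0.0093],0,g], [[0,0.0010,-0.0107],0,g], [[0,0.0012,-0.0120],0,g], [[0,0.0014,-0.0133],0,g], [[0,0.0016,-0.0146],0,g], [[0,0.0018,-0.0159],0,g], [[0,0.0020,-0.0173],0,g], [[0,0.0022,-0.0186],0,g], [[0,0.0025,-0.0199],0,g], [[0,0.0027,-0.0212],0,g], [[0,0.0030,-0.0225],0,g], [[0,0.0032,-0.0238],0,g], [[0,0.0035,-0.0252],0,g], [[0,0.0038,-0.0265],0,g],
```

>>> drive_tool(
  series=[
    [[0, -0.001, 0], 0, 0.006],
    [[0, -0.002, 0], 0, 0.006],
    [[0, -0.003, 0], 0, 0.006],
    [[0, -0.003, 0], 0, 0.006],
    [[0, -0.0029, -0.0013], 0, 0.006],
    [[0, -0.0028, -0.0027], 0, 0.006],
    [[0, -0.0027, -0.004], 0, 0.006],
    [[0, -0.0026, -0.0053], 0, 0.006],
    [[0, -0.0024, -0.0067], 0, 0.006],
    [[0, -0.0023, -0.008], 0, 0.006],
    [[0, -0.0021, -0.0093], 0, 0.006],
    [[0, -0.002, -0.0107], 0, 0.006],
    [[0, -0.0018, -0.012], 0, 0.006],
    [[0, -0.0016, -0.0133], 0, 0.006],
    [[0, -0.0014, -0.0146], 0, 0.006],
    [[0, -0.0012, -0.0159], 0, 0.006],
    [[0, -0.001, -0.0173], 0, 0.006],
    [[0, -0.0008, -0.0186], 0, 0.006],
    [[0, -0.0005, -0.0199], 0, 0.006],
    [[0, -0.0003, -0.0212], 0, 0.006],
  ],
)

```text
time_s: 38.0
position: [0.6332, 0.2082, 0.1027]
tool_rot: [[0.999, 0.037, -0.0], [0.037, -0.999, -0.001], [-0.0, 0.001, -1.0]]
ft_force: [4.2, -4.8, -4.0]
grip_width: 0.0102
gripper_force: 48.6
```

```bash
python3 go.py; python3 arc.py .12 .26 20;echo; python3 arc.py .26 .40 20;echo; python3 arc.py .4 .54 20
```

```text
t 38.0 pos [0.6332 0.2082 0.1027] yaw -87.88 q6 95.9 w 0.0102 gf 48.6 ft [ 4.2 -4.8 -4. ]
[[0,-0.0000,-0.0000],0,g], [[0,0.0002,-0.0012],0,g], [[0,0.0005,-0.0025],0,g], [[0,0.0007,-0.0037],0,g], [[0,0.0010,-0.0049],0,g], [[0,0.0013,-0.0061],0,g], [[0,0.0015,-0.0073],0,g], [[0,0.0018,-0.0085],0,g], [[0,0.0021,-0.0098],0,g], [[0,0.0024,-0.0110],0,g], [[0,0.0028,-0.0122],0,g], [[0,0.0031,-0.0134],0,g], [[0,0.0034,-0.0146],0,g], [[0,0.0037,-0.0158],0,g], [[0,0.0041,-0.0170],0,g], [[0,0.0044,-0.0182],0,g], [[0,0.0048,-0.0194],0,g], [[0,0.0052,-0.0206],0,g], [[0,0.0056,-0.0218],0,g], [[0,0.0060,-0.0230],0,g], [[0,0.0064,-0.0241],0,g], 
[[0,-0.0000,-0.0000],0,g], [[0,0.0004,-0.0012],0,g], [[0,0.0008,-0.0024],0,g], [[0,0.0012,-0.0035],0,g], [[0,0.0017,-0.0047],0,g], [[0,0.0021,-0.0059],0,g], [[0,0.0026,-0.0070],0,g], [[0,0.0030,-0.0082],0,g], [[0,0.0035,-0.0094],0,g], [[0,0.0039,-0.0105],0,g], [[0,0.0044,-0.0117],0,g], [[0,0.0049,-0.0128],0,g], [[0,0.0054,-0.0140],0,g], [[0,0.0059,-0.0151],0,g], [[0,0.0064,-0.0163],0,g], [[0,0.0069,-0.0174],0,g], [[0,0.0075,-0.0185],0,g], [[0,0.0080,-0.0196],0,g], [[0,0.0085,-0.0208],0,g], [[0,0.0091,-0.0219],0,g], [[0,0.0097,-0.0230],0,g], 
[[0,-0.0000,-0.0000],0,g], [[0,0.0006,-0.0011],0,g], [[0,0.0011,-0.0022],0,g], [[0,0.0017,-0.0033],0,g], [[0,0.0023,-0.0044],0,g], [[0,0.0029,-0.0055],0,g], [[0,0.0035,-0.0066],0,g], [[0,0.0041,-0.0077],0,g], [[0,0.0047,-0.0088],0,g], [[0,0.0054,-0.0099],0,g], [[0,0.0060,-0.0109],0,g], [[0,0.0067,-0.0120],0,g], [[0,0.0073,-0.0131],0,g], [[0,0.0080,-0.0141],0,g], [[0,0.0086,-0.0152],0,g], [[0,0.0093,-0.0163],0,g], [[0,0.0100,-0.0173],0,g], [[0,0.0107,-0.0183],0,g], [[0,0.0114,-0.0194],0,g], [[0,0.0121,-0.0204],0,g], [[0,0.0128,-0.0214],0,g],
```

>>> drive_tool(
  series=[
    [[0, 0.0004, -0.0012], 0, 0.006],
    [[0, 0.0008, -0.0025], 0, 0.006],
    [[0, 0.0012, -0.0037], 0, 0.006],
    [[0, 0.0016, -0.0049], 0, 0.006],
    [[0, 0.002, -0.0061], 0, 0.006],
    [[0, 0.0024, -0.0073], 0, 0.006],
    [[0, 0.0028, -0.0085], 0, 0.006],
    [[0, 0.0032, -0.0098], 0, 0.006],
    [[0, 0.0036, -0.011], 0, 0.006],
    [[0, 0.004, -0.0122], 0, 0.006],
    [[0, 0.0043, -0.0134], 0, 0.006],
    [[0, 0.0046, -0.0146], 0, 0.006],
    [[0, 0.0049, -0.0158], 0, 0.006],
    [[0, 0.0053, -0.017], 0, 0.006],
    [[0, 0.0056, -0.0182], 0, 0.006],
    [[0, 0.006, -0.0194], 0, 0.006],
    [[0, 0.0064, -0.0206], 0, 0.006],
    [[0, 0.0068, -0.0218], 0, 0.006],
    [[0, 0.0072, -0.023], 0, 0.006],
    [[0, 0.0076, -0.0241], 0, 0.006],
  ],
)

```text
time_s: 40.0
position: [0.6335, 0.202, 0.1277]
tool_rot: [[0.999, 0.038, 0.001], [0.038, -0.999, 0.002], [0.001, -0.002, -1.0]]
ft_force: [4.9, 4.1, -2.8]
grip_width: 0.0103
gripper_force: 48.6
```

>>> drive_tool(
  series=[
    [[0, 0.0004, -0.0012], 0, 0.006],
    [[0, 0.0008, -0.0024], 0, 0.006],
    [[0, 0.0012, -0.0035], 0, 0.006],
    [[0, 0.0017, -0.0047], 0, 0.006],
    [[0, 0.0021, -0.0059], 0, 0.006],
    [[0, 0.0026, -0.007], 0, 0.006],
    [[0, 0.003, -0.0082], 0, 0.006],
    [[0, 0.0035, -0.0094], 0, 0.006],
    [[0, 0.0039, -0.0105], 0, 0.006],
    [[0, 0.0044, -0.0117], 0, 0.006],
    [[0, 0.0049, -0.0128], 0, 0.006],
    [[0, 0.0054, -0.014], 0, 0.006],
    [[0, 0.0059, -0.0151], 0, 0.006],
    [[0, 0.0064, -0.0163], 0, 0.006],
    [[0, 0.0069, -0.0174], 0, 0.006],
    [[0, 0.0075, -0.0185], 0, 0.006],
    [[0, 0.008, -0.0196], 0, 0.006],
    [[0, 0.0085, -0.0208], 0, 0.006],
    [[0, 0.0091, -0.0219], 0, 0.006],
    [[0, 0.0097, -0.023], 0, 0.006],
  ],
)

```text
time_s: 42.0
position: [0.6338, 0.1929, 0.1509]
tool_rot: [[0.999, 0.038, 0.001], [0.038, -0.999, 0.003], [0.002, -0.003, -1.0]]
ft_force: [4.3, 6.8, -1.8]
grip_width: 0.0103
gripper_force: 48.6
```

Run:
```python
from m import *
from go import go
t,s=snap('11'); go()
a=np.zeros((400,800,3),'uint8')
for i,(d,b) in enumerate(((t,(262,110,422,190)),(s,(300,130,460,280)))):
    im=cv2.resize(d['img'][b[1]:b[3],b[0]:b[2],::-1],(400,(b[3]-b[1])*400//160),interpolation=2); a[:im.shape[0],i*400:i*400+400]=np.clip(im*1.5,0,255).astype('uint8')
cv2.imwrite('pics/p11.png',a)
```

```text
t 42.1 pos [0.6339 0.1928 0.151 ] yaw -87.81 q6 94.4 w 0.0102 gf 48.7 ft [ 5.2  6.6 -1.8]
```

View pics/p11.png

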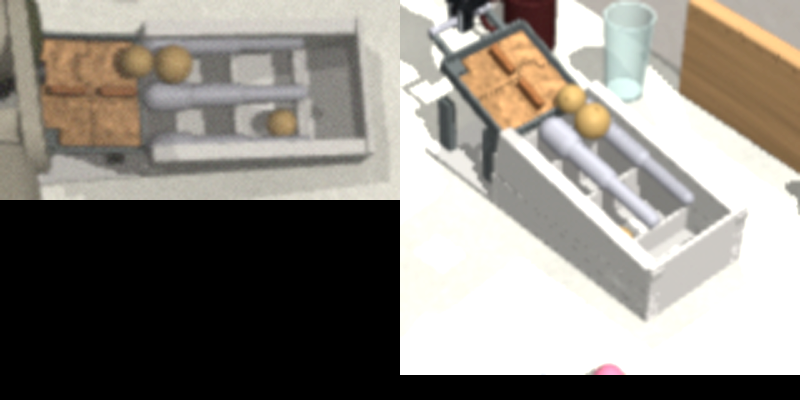

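One medium potato has dropped into the second pocket at (282,123). The large one and the other medium are just rolling over the lip, and the pads are staying put. I'll continue slowly.

>>> drive_tool(
  series=[
    [[0, 0.0, -0.0005], 0, 0.006],
    [[0, 0.0, -0.001], 0, 0.006],
    [[0, 0.0, -0.0015], 0, 0.006],
    [[0, 0.0, -0.0015], 0, 0.006],
    [[0, 0.0, -0.0015], 0, 0.006],
    [[0, 0.0, -0.0015], 0, 0.006],
    [[0, 0.0, -0.0015], 0, 0.006],
    [[0, 0.0, -0.0015], 0, 0.006],
    [[0, 0.0, -0.0015], 0, 0.006],
    [[0, 0.0, -0.0015], 0, 0.006],
  ],
)

```text
time_s: 43.1
position: [0.6339, 0.1922, 0.1521]
tool_rot: [[0.999, 0.038, 0.001], [0.038, -0.999, 0.002], [0.001, -0.002, -1.0]]
ft_force: [4.4, 4.5, -1.5]
grip_width: 0.01
gripper_force: 48.6
```

Run:
```python
from m import *
from go import go
t,s=snap('12'); go()
for n,d in(('t',t),('s',s)):
    for b in blobs(d,20,(8,40)): 
        if b[2][0]>.5 and b[3][4]<400: print(n,b[1].round(1),b[2],b[3][4])
a=np.zeros((400,800,3),'uint8')
for i,(d,b) in enumerate(((t,(262,110,422,190)),(s,(300,130,460,280)))):
    im=cv2.resize(d['img'][b[1]:b[3],b[0]:b[2],::-1],(400,(b[3]-b[1])*400//160),interpolation=2); a[:im.shape[0],i*400:i*400+400]=np.clip(im*1.5,0,255).astype('uint8')
cv2.imwrite('pics/p12.png',a)
```

```text
t 43.2 pos [0.6339 0.1923 0.1521] yaw -87.82 q6 94.4 w 0.0101 gf 48.6 ft [ 4.   4.6 -0.6]
t [394.9 137.3] [ 0.6761 -0.2091  0.0489] 117
t [372.8 138.4] [ 0.6762 -0.143   0.0423] 81
t [374.3 158.7] [ 0.6141 -0.1448  0.0409] 91
s [336.4  74.1] [0.6328 0.1234 0.4208] 239
s [403.5 213.8] [ 0.678  -0.1471  0.0455] 26
s [415.4 223.4] [ 0.6706 -0.2034  0.0521] 34
```

View pics/p12.png

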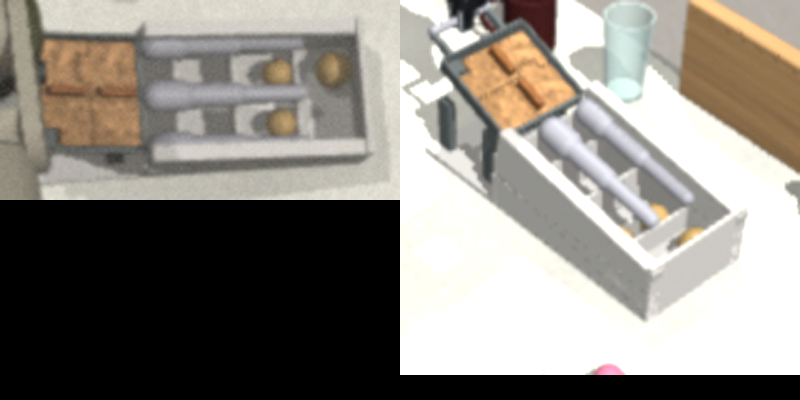

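Both mediums are in the second pocket, the large one is in the last pocket, and the tray holds only the pads. I'll lower it back to level.

```bash
python3 arc.py .405 .2 18;echo; python3 arc.py .2 0 18
```

```text
[[0,-0.0000,-0.0000],0,g], [[0,-0.0009,0.0018],0,g], [[0,-0.0018,0.0036],0,g], [[0,-0.0027,0.0055],0,g], [[0,-0.0035,0.0073],0,g], [[0,-0.0044,0.0092],0,g], [[0,-0.0052,0.0110],0,g], [[0,-0.0060,0.0129],0,g], [[0,-0.0067,0.0148],0,g], [[0,-0.0075,0.0167],0,g], [[0,-0.0082,0.0186],0,g], [[0,-0.0089,0.0205],0,g], [[0,-0.0096,0.0224],0,g], [[0,-0.0102,0.0243],0,g], [[0,-0.0109,0.0263],0,g], [[0,-0.0115,0.0282],0,g], [[0,-0.0121,0.0301],0,g], [[0,-0.0126,0.0321],0,g], [[0,-0.0132,0.0340],0,g], 
[[0,-0.0000,-0.0000],0,g], [[0,-0.0005,0.0019],0,g], [[0,-0.0010,0.0038],0,g], [[0,-0.0015,0.0058],0,g], [[0,-0.0019,0.0077],0,g], [[0,-0.0024,0.0096],0,g], [[0,-0.0028,0.0116],0,g], [[0,-0.0031,0.0135],0,g], [[0,-0.0035,0.0155],0,g], [[0,-0.0038,0.0174],0,g], [[0,-0.0042,0.0194],0,g], [[0,-0.0045,0.0213],0,g], [[0,-0.0047,0.0233],0,g], [[0,-0.0050,0.0253],0,g], [[0,-0.0052,0.0272],0,g], [[0,-0.0054,0.0292],0,g], [[0,-0.0056,0.0312],0,g], [[0,-0.0058,0.0331],0,g], [[0,-0.0059,0.0351],0,g],
```

>>> drive_tool(
  series=[
    [[0, -0.0009, 0.0018], 0, 0.006],
    [[0, -0.0018, 0.0036], 0, 0.006],
    [[0, -0.0027, 0.0055], 0, 0.006],
    [[0, -0.0035, 0.0073], 0, 0.006],
    [[0, -0.0044, 0.0092], 0, 0.006],
    [[0, -0.0052, 0.011], 0, 0.006],
    [[0, -0.006, 0.0129], 0, 0.006],
    [[0, -0.0067, 0.0148], 0, 0.006],
    [[0, -0.0075, 0.0167], 0, 0.006],
    [[0, -0.0082, 0.0186], 0, 0.006],
    [[0, -0.0089, 0.0205], 0, 0.006],
    [[0, -0.0096, 0.0224], 0, 0.006],
    [[0, -0.0102, 0.0243], 0, 0.006],
    [[0, -0.0109, 0.0263], 0, 0.006],
    [[0, -0.0115, 0.0282], 0, 0.006],
    [[0, -0.0121, 0.0301], 0, 0.006],
    [[0, -0.0126, 0.0321], 0, 0.006],
    [[0, -0.0132, 0.034], 0, 0.006],
    [[0, -0.0132, 0.034], 0, 0.006],
  ],
)

```text
time_s: 45.1
position: [0.6334, 0.2048, 0.1178]
tool_rot: [[0.999, 0.038, 0.001], [0.038, -0.999, 0.0], [0.001, -0.0, -1.0]]
ft_force: [4.1, 2.4, 0.6]
grip_width: 0.01
gripper_force: 49.5
```

>>> drive_tool(
  series=[
    [[0, -0.0005, 0.0019], 0, 0.006],
    [[0, -0.001, 0.0038], 0, 0.006],
    [[0, -0.0015, 0.0058], 0, 0.006],
    [[0, -0.0019, 0.0077], 0, 0.006],
    [[0, -0.0024, 0.0096], 0, 0.006],
    [[0, -0.0028, 0.0116], 0, 0.006],
    [[0, -0.0031, 0.0135], 0, 0.006],
    [[0, -0.0035, 0.0155], 0, 0.006],
    [[0, -0.0038, 0.0174], 0, 0.006],
    [[0, -0.0042, 0.0194], 0, 0.006],
    [[0, -0.0045, 0.0213], 0, 0.006],
    [[0, -0.0047, 0.0233], 0, 0.006],
    [[0, -0.005, 0.0253], 0, 0.006],
    [[0, -0.0052, 0.0272], 0, 0.006],
    [[0, -0.0054, 0.0292], 0, 0.006],
    [[0, -0.0056, 0.0312], 0, 0.006],
    [[0, -0.0058, 0.0331], 0, 0.006],
    [[0, -0.0059, 0.0348], 0, 0.006],
    [[0, -0.0059, 0.0348], 0, 0.006],
  ],
)

```text
time_s: 47.0
position: [0.6331, 0.2104, 0.0829]
tool_rot: [[0.999, 0.037, 0.0], [0.037, -0.999, -0.0], [0.0, 0.0, -1.0]]
ft_force: [3.5, 3.5, 1.4]
grip_width: 0.0101
gripper_force: 50.9
```

Nearly level. I'll open the fingers, rise clear and check.

>>> drive_tool(
  series=[
    [[0, 0, 0], 0, 0.012],
    [[0, 0, 0], 0, 0.016],
    [[0, 0, 0], 0, 0.022],
    [[0, 0, 0], 0, 0.03],
    [[0, 0, 0], 0, 0.035],
    [[0, 0, 0], 0, 0.035],
    [[0, 0, -0.02], 0, 0.035],
    [[0, 0, -0.05], 0, 0.035],
    [[0, 0, -0.09], 0, 0.035],
    [[0, 0, -0.12], 0, 0.035],
    [[-0.05, -0.02, -0.12], 0, 0.035],
    [[-0.1, -0.04, -0.12], 0, 0.035],
    [[-0.15, -0.06, -0.12], 0, 0.035],
    [[-0.2, -0.08, -0.12], 0, 0.035],
    [[-0.2, -0.08, -0.12], 0, 0.035],
    [[-0.2, -0.08, -0.12], 0, 0.035],
    [[-0.2, -0.08, -0.12], 0, 0.035],
    [[-0.2, -0.08, -0.12], 0, 0.035],
  ],
)

```text
time_s: 48.8
position: [0.4316, 0.2825, 0.2026]
tool_rot: [[0.999, 0.036, 0.0], [0.036, -0.999, -0.0], [0.0, 0.0, -1.0]]
ft_force: [-0.1, -0.5, 0.5]
grip_width: 0.0352
gripper_force: 0.0
```

Run:
```python
from m import *
from go import go
t,s=snap('13'); go()
for b in blobs(t,20,(8,40)):
    if b[2][0]>.5: print(b[1].round(1),b[2],b[3][4])
O=[(u,v) for v in(-.022,.022) for u in(-.05,-.02,.02,.05)]
for x,y in((.6387,.0655),(.6363,.1257)): print('heights',flat(t,x,y,2.2,O))
P=cloud(t); k=(P[...,2]>.085)&(P[...,2]<.125)&(P[...,1]>.19)&(P[...,1]<.225)&(abs(P[...,0]-.634)<.03); print('bar',np.median(P[k],0))
crop(t,150,100,490,290,2.3,'f13.png',1.4)
```

```text
t 48.9 pos [0.4313 0.2824 0.2025] yaw -87.93 q6 108.0 w 0.0349 gf 0.0 ft [-0.   0.1  0.4]
[294.6 148.2] [0.6368 0.0927 0.1017] 1631
[394.7 137.3] [ 0.6773 -0.2088  0.0488] 121
[372.8 138.4] [ 0.6765 -0.1436  0.0408] 82
[374.5 158.6] [ 0.6138 -0.1457  0.0403] 90
heights [102.2, 101.5, 99.7, 101.4, 102.6, 102.4, 102.0, 100.4]
heights [101.2, 100.6, 103.5, 99.7, 101.6, 99.9, 101.5, 101.8]
bar [0.6354 0.2075 0.1041]
```

View pics/f13.png

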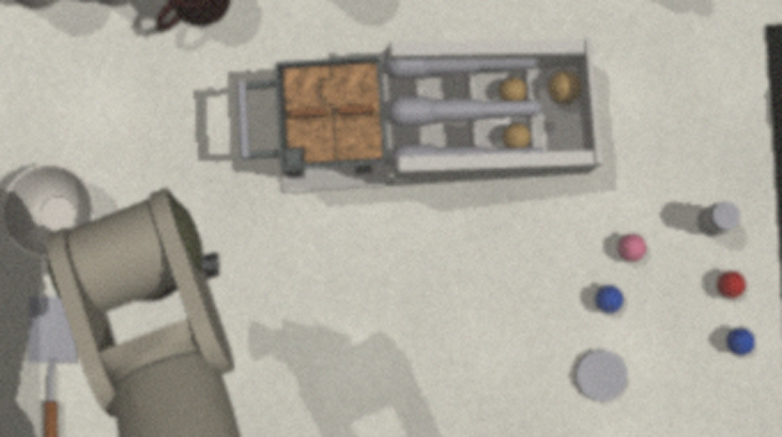

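The final view shows the tray level with the pads flat at (330,112). The mediums are at (515,90) and (517,135), the large one at (563,87), and the bystanders have not moved. No potatoes are left on the counter, so I'll hand the job in.

```bash
python3 -c "
from rig import env
print(env.close_job())"
```

```text
the job is handed in; nothing more can be done
None
```

The job is handed in: both pads lie flat in the level tray, the three potatoes from the counter (two medium, one large) are in their pockets, and the salt jar, bowl and jar lid were not moved.

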